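# Hold a slide carrier flush on the tilted sample stage

## Robot

A 6-joint arm with a two-finger parallel gripper is mounted at the origin on the work surface. World frame = base frame: x ahead of the robot, y to its left, z up, the work surface at z = 0. Lengths are in m, angles in rad, forces in N, time in s.
With the tool pointing down it reaches from about 0.375 to 0.9 m from the base axis. Payload 3.1 kg.
Tool frame: the origin (TCP) lies at the very end of the fingers, on their centre line; the grasp point (between the pads) lies 19 mm behind it; x points along the fingers, z is the direction in which the jaws open and shut, and the axes are right-handed (so a half turn about x gives the same grasp; the last joint's range is limited). The gripper opens to 87 mm and grips with 3 to 60 N. Pads are 19 mm wide; open, the fingers measure 117 mm over their backs; the gripper's body (75 mm by 190 mm) begins 51 mm behind the grasp point.
Start: joints at [0.923, 0.527, 1.433, -0, 1.181, -0.178], TCP at [0.282, 0.558, 0.223] pointing down, gripper open.
Joint ranges: [-3.08, 3.08], [-0.75, 2.2], [0.22, 2.44], [-1.43, 4.57], [0, 2.65], [-2.85, 2.85]. Speed limits (rad/s): [2.79, 2.79, 3.14, 3.14, 3.14, 3.14].

## Interface

Orientations are given as a unit quaternion [x, y, z, w].
In Python, from rig import arm gives the robot as it stands.
- The arm moves only by the tool step_arm, never from a script. Its argument "series" is a list of rows, each a list of 3 entries, a list of its own where there are three numbers: the shift along the tool's x, y, z in m, then the turn about the tool's x in degrees, then the opening, from -1 (shut) to 1 (fully open). In form: [[[tx, ty, tz], spin, grip], ...]. A call has 1 to 20 rows; each row shifts and turns the pose as measured when the row begins, along the tool's axes as they then stand; what a row does not reach is not made up. A row lasts 1/12 s, in which the tool goes at most 41.7 mm and 7.16 degrees, less where a joint would pass 70% of its speed; a pose out of reach is approached as far as the arm can. A call with a gripper value outside its range is refused whole. The fingers move at their own pace and stop on an object; "newtons" is the grip in N (left out, the last holds). Time passes only in rows, so rows that do not move let the fingers close. It gives the time, the measured TCP pose, the force and the opening at its end, in the units of the state.
- arm.state(): the state, without advancing time (a new reading comes with each control period).
- arm.snapshot(name): name is "scene" or "top" or "wrist"; returns the picture (480x640x3 uint8, red, green, blue); there is no depth.
- arm.calibration(name): a dict with "intrinsics" (3x3 intrinsics, pixels), "dist" ([k1, k2, p1, p2, k3] as OpenCV has them; the pictures are not rectified), "R" (3x3) and "t" (3): a world point X has camera coordinates R X + t. Camera axes: x right, y down, z forward; pixel columns grow to the right and rows downward; lengths in m; the calibration is good to about 2 mm. A picture is of the moment at which its call begins: read the wrist's pose just before it. calibration takes no time and is no camera call; for the wrist camera it gives the pose at the moment of the call.
- arm.close_job(): hands the job in, once; it reports no verdict.
The state is a dict: "clock": time; "joints": joint angles; "joint_vel": joint speeds; "tau": joint torques, N m; "tool_pos": TCP position; "tool_rot": TCP orientation; "force": force on the tool from outside, world axes, zero at the start; "ft_torque": the same for the moment, N m; "grip_width": opening from 0.0 (shut) to 1.0 (fully open).
Only numpy, scipy, OpenCV 4.12 (cv2) and the standard library are available. Lean on these libraries where they do the work, as an engineer would, in place of code of your own. Each camera call takes 0.05 s, during which the arm holds its last target.

## Task

Pull the blue-fronted drawer of the slide unit out to its stop, take the orange slide carrier out by its black fin, tilt it to match the sloped metal stage of the reader and press it flat on the face, centred in the printed frame with its long side running up the slope, so that the sprung stage goes down about half of its travel. Finish while still gripping it and holding it pressed there, flush and still; go gently, leave the drawer out, and do not disturb the beaker, the amber jar or the tip box.

Things in the scene. Friction and masses are not known exactly. Their poses are not given: they have to be found in the camera images.
- drawer (a joint): How far the drawer is out, m: 0 shut, 0.130 at its stop. It slides along the -x axis of unit with about 1 N of friction and stays where it is left. Its grey tray is 155 mm (x) by 156 mm inside, walls 30 mm high and 5 mm thick, floor 19 mm above the bench; its blue front panel is 12 mm thick, top edge 76 mm above the bench.
- unit: Low white drawer unit with a grey-edged clear top, fixed to the bench, 200 mm deep (x), 190 mm wide (y), 85 mm high. Origin: at bench level under the middle of its front edge; x points into the unit, away from the robot, z up. The drawer opens along -x, towards the robot. The unit stands left or right of the reader.
- drawer_handle (a point): Middle of the drawer's steel bar handle, a round bar about 10 mm thick and 90 mm long, level along the unit's y, 59 mm above the bench, 35 mm out from the blue front panel. Moves with the drawer; axes as unit. Can be pinched from above, fingers either side of the bar.
- carrier_grip (a point): Centre of the black fin of the loose slide carrier (about 0.12 kg), at first flat on the tray floor, its x roughly along the unit's x, z up. Orange plate 76 (x) by 52 (y) by 8 mm, flat below; the fin on its middle is 44 long (x), 12 thick (y), 44 high: this point is 30 mm above the underside, 22 mm below the fin's top. With the drawer out, grip across the fin (y) from above.
- face (a point): Centre of the top face of the reader's metal stage, a plate 110 mm (x, up the slope) by 90 mm (y, level) with a black printed frame 88 by 64 mm; z is its outward normal. It leans towards the robot, 14 to 34 degrees from level (varies; too stiff to be moved by pressing), about 122 mm up. The carrier's underside goes on it, carrier x along this x, either way round. Moves with the sprung plate.
- stage (a joint): How far the sprung sample stage is pressed down along its normal, m: 0 at rest, 0.010 at the bottom of its travel. The spring pushes back with 1.5 N at rest and 1 N more per mm (6.5 N half way, at 5 mm).
- beaker: Glass beaker, 48 mm across, 65 mm high, bystander standing between unit and reader on the robot side. Origin under its middle.
- reagent: Amber jar with blue cap, 40 mm across, 75 mm high, bystander between unit and reader further back. Origin under its middle.
- tipbox: Blue pipette-tip box with clear lid, 120 by 85 by 67 mm, bystander at the left side. Origin under its middle.
- reader: Reader fixed to the bench: white housing 170 (x) by 150 (y) by 45 mm carrying the tilted stage between two grey cheeks, 10 mm thick, 110 mm clear between them (along y), which reach 115 mm above the bench. Origin at bench level under the stage's pivot; x points away from the robot, z up.
Not all that is in view belongs to the job. Leave any brown or red look-alike of the reader alone.

How it is judged:
On the way:
1. the drawer is pulled out to its stop (value of joint drawer above 0.124 m), for 0.2 s.
At the end, for the whole second after the job is handed in: Drawer still out (over 105 mm); carrier gripped, flush on the face (2.6 degrees, underside within 2.5 mm), middle within 13 mm along and across, long side within 10 degrees of the slope line; the carrier alone presses the stage 2 to 8.5 mm down and keeps it still (value of joint drawer above 0.105 m and angle between the z axis of carrier_grip and the z axis of face, either way round below 0.045 rad and angle between the x axis of carrier_grip and the x axis of face, either way round below 0.17 rad and x of carrier_grip in the frame of face between -0.013 and 0.013 m and y of carrier_grip in the frame of face between -0.013 and 0.013 m and z of carrier_grip in the frame of face between 0.026 and 0.0325 m and value of joint stage between 0.002 and 0.0085 m and velocity of joint stage between -0.01 and 0.01 m/s and contact force between the fingers and carrier above 1.5 N and contact force between carrier and stage above 2.5 N and contact force between each of the arm, the fingers and stage below 0.5 N); the arm keeps its last pose, push and grip.
It fails at once if the beaker is disturbed (distance of beaker from where it was at the start of the episode above 0.02 m or angle between beaker's own z axis and vertical above 0.4 rad).
It fails at once if the amber jar is disturbed (distance of reagent from where it was at the start of the episode above 0.02 m or angle between reagent's own z axis and vertical above 0.4 rad).
It fails at once if the tip box is disturbed (distance of tipbox from where it was at the start of the episode above 0.02 m).
It fails at once if the carrier is slammed or rammed into the stage (contact force between carrier and stage above 35 N).
It also fails if it takes over 61 s, if anything falls off the work surface, if the arm or the gripper's body presses on something with over 40 N, if the wrist force passes 120 N, or if a joint passes its speed limit or range.

## Working session

There is one attempt and no reset: what is moved stays moved. The work goes in short steps, Python scripts to look and compute and a tool call to move; the robot and the scene stay as the last step left them, time stands still between calls to the robot, and variables do not carry over. Pictures are saved under pics/ and viewed, and the job is handed in when it is done.

Besides the shell and the picture viewer there is one more tool, called after "Emit:" as name(argument=value, ...), one argument or row to a line, values as JSON. step_arm: Moves the arm, as the interface text tells. Its arguments: {"type":"object","properties":{"series":{"type":"array","items":{"type":"array"}},"newtons":{"type":"number"}},"required":["series"]}

```bash
ls; mkdir -p pics
python3 - <<'E'
from rig import arm
import cv2
s=arm.state(); print({k:s[k] for k in('clock','tool_pos','tool_rot','force','grip_width')})
for n in("scene","top"):
    cv2.imwrite(f"pics/{n}0.png",arm.snapshot(n)[:,:,::-1])
    c=arm.calibration(n); print(n,c)
E
```

```text
pics
{'clock': 0.0, 'tool_pos': array([0.28189661, 0.55700262, 0.22158494]), 'tool_rot': array([-0.37048692,  0.60314763,  0.36993924,  0.60174524]), 'force': array([-0.59464319,  0.08218728,  0.05782868]), 'grip_width': 0.9965003971749781}
scene {'intrinsics': array([[442.44020963,   0.        , 315.51602755],
       [  0.        , 442.44020963, 239.99619566],
       [  0.        ,   0.        ,   1.        ]]), 'dist': array([0.02749849, 0.        , 0.        , 0.        , 0.        ]), 'R': array([[-0.18181453,  0.9832887 , -0.00931736],
       [ 0.63005104,  0.10921402, -0.76883548],
       [-0.75496965, -0.14565587, -0.63937876]]), 't': array([ 0.16104094, -0.21312884,  1.64154027])}
top {'intrinsics': array([[537.89897936,   0.        , 323.20440318],
       [  0.        , 537.89897936, 238.44859962],
       [  0.        ,   0.        ,   1.        ]]), 'dist': array([-0.16598607,  0.        ,  0.        ,  0.        ,  0.        ]), 'R': array([[ 0.0081235 , -0.99994678,  0.00635935],
       [-0.99422402, -0.00875729, -0.10696685],
       [ 0.10701684, -0.00545368, -0.99424225]]), 't': array([-0.07545964,  0.49942092,  1.62276843])}
```

View pics/scene0.png

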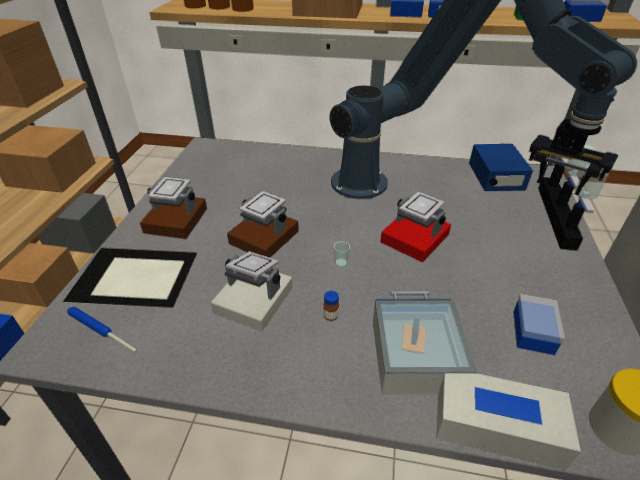

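View pics/top0.png

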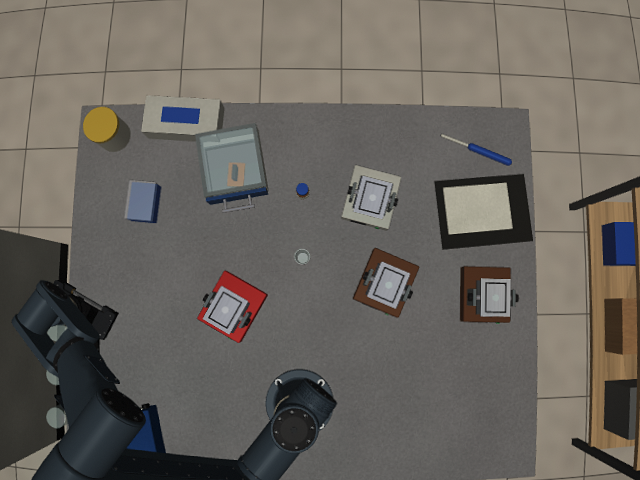

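The top view shows four reader-like things: white (372,196), brown (387,282), brown (488,296) and red (232,307). The white one matches "white housing"; I'll leave the others alone. The unit is at (233,165) with its handle at (238,207), the beaker at (302,257) and the jar at (302,190). Next I'll confirm in crops.

```bash
cat > h.py <<'E'
import numpy as np, cv2
from scipy.spatial.transform import Rotation as Rot
def rays(c,px):
    u=cv2.undistortPoints(np.array(px,float).reshape(-1,1,2),c['intrinsics'],np.array(c['dist'])).reshape(-1,2)
    d=np.c_[u,np.ones(len(u))]@c['R']; o=-c['R'].T@c['t']
    return o,d/np.linalg.norm(d,axis=1)[:,None]
def onz(c,px,z):
    o,d=rays(c,px); return o+d*((z-o[2])/d[:,2])[:,None]
def tri(c1,p1,c2,p2):
    out=[]
    o1,d1=rays(c1,p1);o2,d2=rays(c2,p2)
    for a,b in zip(d1,d2):
        M=np.c_[a,-b]; s=np.linalg.lstsq(M,o2-o1,rcond=None)[0]
        A=o1+a*s[0];B=o2+b*s[1]; out.append(np.r_[(A+B)/2,np.linalg.norm(A-B)])
    return np.array(out)
def proj(c,X):
    return cv2.projectPoints(np.array(X,float).reshape(-1,1,3),cv2.Rodrigues(c['R'])[0],c['t'],c['intrinsics'],np.array(c['dist']))[0].reshape(-1,2)
E
python3 - <<'E'
import cv2
t=cv2.imread('pics/top0.png');s=cv2.imread('pics/scene0.png')
def crop(i,x,y,w,h,k,n): cv2.imwrite(n,cv2.resize(i[y:y+h,x:x+w],None,fx=k,fy=k,interpolation=cv2.INTER_CUBIC))
crop(t,330,150,90,90,6,'pics/a.png');crop(t,190,115,90,105,5.5,'pics/b.png')
crop(s,205,240,100,90,6,'pics/c.png');crop(s,365,280,115,115,5,'pics/d.png')
E
```

```text
(no output)
```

View pics/a.png

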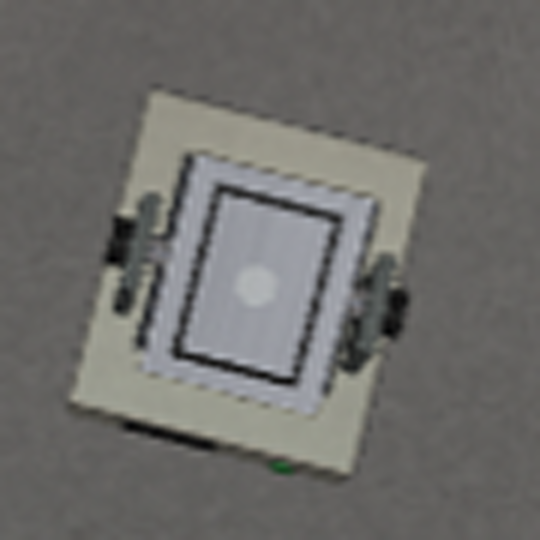

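View pics/b.png

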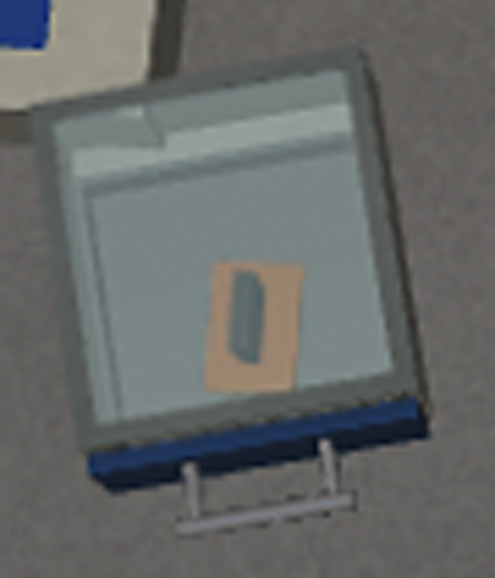

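View pics/c.png

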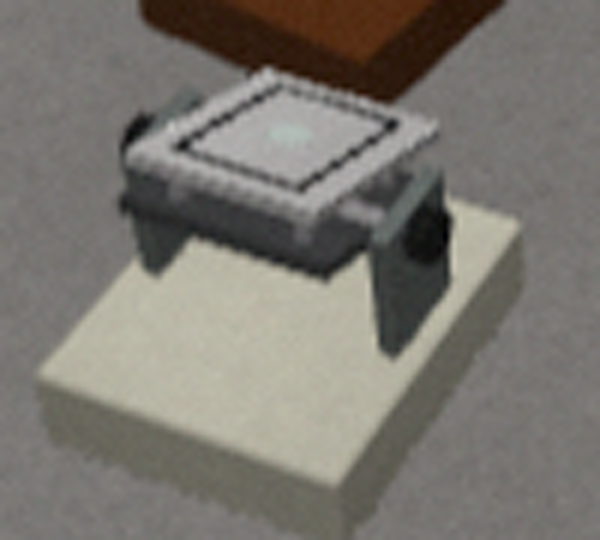

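View pics/d.png

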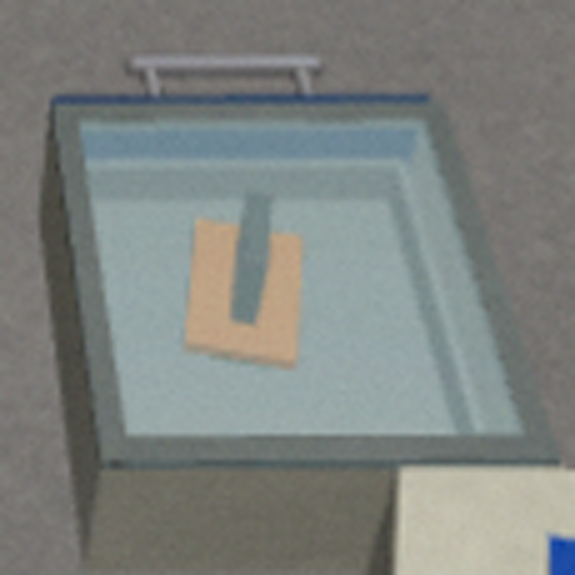

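The crops confirm the white reader (stage and frame at (372,198) in top) and the unit with its bar handle near (238,208). Next I'll measure the handle, unit axis and frame corners.

Run:
```python
from rig import arm
from h import *
T=arm.calibration('top');S=arm.calibration('scene')
def m(p,k,ox,oy): return (np.array(p,float)+.5)/k-.5+[ox,oy]
b=onz(T,m([(178,528),(355,498)],5.5,190,115),.059);print('handle',b,b.mean(0))
hs=onz(S,m([(130,64),(320,64)],5,365,280),.059);print('handle scene',hs,hs.mean(0))
u=onz(T,m([(33,110),(365,50),(425,400),(85,450)],5.5,190,115),.085);print('unit',u)
print(np.degrees([np.arctan2(*(u[0]-u[3])[1::-1]),np.arctan2(*(u[1]-u[2])[1::-1]),np.arctan2(*(u[3]-u[2])[1::-1])-np.pi/2,np.arctan2(*(b[0]-b[1])[1::-1])-np.pi/2]))
tp=m([(219,187),(342,217),(296,382),(176,353)],6,330,150)
sp=m([(300,190),(178,146),(275,83),(400,124)],6,205,240)
X=tri(T,tp,S,sp);print(X.round(4));P=X[:,:3];print('c',P.mean(0))
ex=(P[0]+P[1]-P[2]-P[3])/2;ey=(P[0]+P[3]-P[1]-P[2])/2
print(np.linalg.norm(ex),np.linalg.norm(ey),'yaw',np.degrees(np.arctan2(ex[1],ex[0])),'tilt',np.degrees(np.arcsin(ex[2]/np.linalg.norm(ex))), 'yroll',np.degrees(np.arcsin(ey[2]/np.linalg.norm(ey))))
print('beaker,jar',onz(T,[(302,257)],.065),onz(T,[(302,190)],.075),onz(T,[(142,201)],.067))
s=arm.state();R=Rot.from_quat(s['tool_rot']).as_matrix();print(R.round(3),s['joints'])
```

```text
handle [[0.57906513 0.23744105 0.059     ]
 [0.59644906 0.13941539 0.059     ]] [0.58775709 0.18842822 0.059     ]
handle scene [[0.59805115 0.14242865 0.059     ]
 [0.58116329 0.23745297 0.059     ]] [0.58960722 0.18994081 0.059     ]
unit [[0.81071032 0.32307034 0.085     ]
 [0.84497993 0.13761357 0.085     ]
 [0.64645112 0.09921236 0.085     ]
 [0.61782782 0.28546858 0.085     ]]
[11.03125345 10.94746456  8.73669672 10.05631872]
[[ 6.582e-01 -1.935e-01  1.350e-01  1.100e-03]
 [ 6.433e-01 -2.517e-01  1.367e-01  3.800e-03]
 [ 5.673e-01 -2.340e-01  1.080e-01  2.000e-04]
 [ 5.812e-01 -1.743e-01  1.053e-01  1.800e-03]]
c [ 0.61249759 -0.21336765  0.12123375]
0.083931985352706 0.06075092278150268 yaw -13.553379720599281 tilt 20.367320520177607 yroll -2.096828503750845
beaker,jar [[ 0.4396914  -0.00816613  0.065     ]] [[ 0.64101587 -0.00593614  0.075     ]] [[0.60652549 0.48651413 0.067     ]]
[[-0.001 -0.892  0.452]
 [-0.002  0.452  0.892]
 [-1.     0.    -0.002]] [ 9.23510192e-01  5.28391894e-01  1.43376906e+00  1.85433657e-05
  1.18136004e+00 -1.78476719e-01]
```

Emit:
step_arm(
  series=[
    [[0,0,0],6.6,-0.4],
    [[0,0,0],6.6,-0.4],
    [[0,0,0],6.6,-0.4],
    [[0,0,0],6.6,-0.4],
    [[0,0,0],6.6,-0.4],
    [[0,0,0],6.6,-0.4],
    [[0,0,0],6.6,-0.4],
    [[0,0,0],6.6,-0.4],
  ],
)

```text
clock: 0.77
tool_pos: [0.2797, 0.5541, 0.2167]
tool_rot: [-0.052, 0.708, 0.045, 0.702]
force: [1.3, 0.1, -0.5]
grip_width: 0.479
```

Emit:
step_arm(
  series=[
    [[0,-0.03,0.017],0,-0.4],
    [[0,-0.03,0.017],0,-0.4],
    [[0,-0.03,0.017],0,-0.4],
    [[0,-0.03,0.017],0,-0.4],
    [[0,-0.03,0.017],0,-0.4],
    [[0,-0.03,0.017],0,-0.4],
    [[0,-0.03,0.017],0,-0.4],
    [[0,-0.03,0.017],0,-0.4],
    [[0,-0.03,0.017],0,-0.4],
    [[0,-0.03,0.017],0,-0.4],
    [[0,-0.03,0.017],0,-0.4],
    [[0,-0.03,0.017],0,-0.4],
  ],
)

```text
clock: 1.77
tool_pos: [0.5328, 0.2161, 0.2116]
tool_rot: [-0.055, 0.712, 0.048, 0.698]
force: [0.2, 0.3, -0.0]
grip_width: 0.3
```

```bash
cat >> h.py <<'E'
def rel(s,target,yaw=None):
    R=Rot.from_quat(s['tool_rot']).as_matrix()
    d=R.T@(np.array(target)-s['tool_pos'])
    y=np.degrees(np.arctan2(R[1,2],R[0,2]))
    print('clock %.2f pos %s tool delta(mm) %s zyaw %.2f xaxis %s w %.3f F %s'%(s['clock'],s['tool_pos'].round(4),(d*1e3).round(1),y,R[:,0].round(3),s['grip_width'],s['force'].round(1)))
E
python3 - <<'E'
from rig import arm
from h import *
rel(arm.state(),[.5885,.189,.15])
cv2.imwrite('pics/w1.png',arm.snapshot('wrist')[:,:,::-1])
E
```

```text
clock 1.77 pos [0.5328 0.2161 0.2116] tool delta(mm) [ 60.9 -34.4  52.4] zyaw 8.38 xaxis [-0.018 -0.012 -1.   ] w 0.300 F [ 0.2  0.3 -0. ]
```

View pics/w1.png

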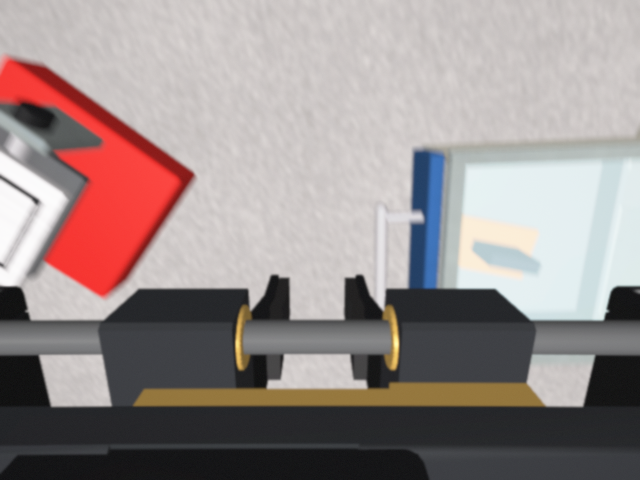

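The wrist view shows the bar at column ~381 (rows 205–300), right of the fingers, with the blue panel at column ~427.

Run:
```python
from rig import arm
from h import *
W=arm.calibration('wrist')
print(W['dist'],onz(W,[(381,207),(381,295)],.059),onz(W,[(416,150),(416,285)],.076))
```

```text
[0.00994834 0.         0.         0.         0.        ] [[0.58982727 0.22879452 0.059     ]
 [0.60597982 0.14651545 0.059     ]] [[0.60470755 0.28069566 0.076     ]
 [0.6300587  0.16827349 0.076     ]]
```

Emit:
step_arm(
  series=[
    [[0.01,-0.012,0.018],-0.6,-0.4],
    [[0.01,-0.012,0.018],-0.6,-0.4],
    [[0.01,-0.01,0.016],-0.6,-0.4],
    [[0,0,0],0,-0.4],
  ],
)

```text
clock: 2.15
tool_pos: [0.5981, 0.1789, 0.1796]
tool_rot: [-0.065, 0.709, 0.054, 0.7]
force: [0.8, 0.2, 0.1]
grip_width: 0.301
```

Run:
```python
from rig import arm
from h import *
rel(arm.state(),[.5885,.189,.04])
cv2.imwrite('pics/w2.png',arm.snapshot('wrist')[:,:,::-1])
```

```text
clock 2.15 pos [0.5981 0.1789 0.1796] tool delta(mm) [139.5  13.5  -5.7] zyaw 9.62 xaxis [-0.012 -0.016 -1.   ] w 0.301 F [0.8 0.2 0.1]
```

View pics/w2.png

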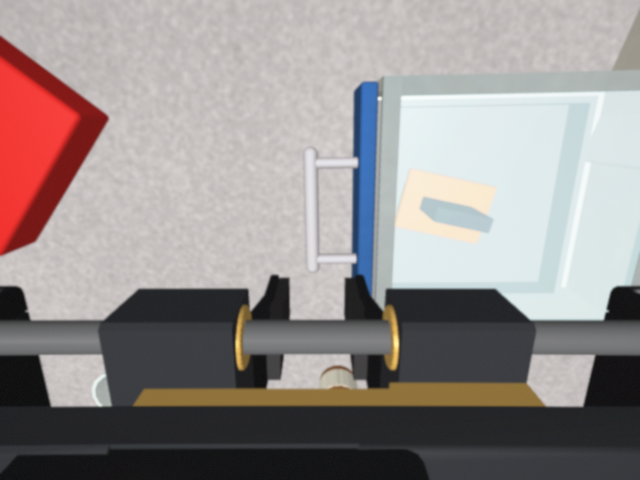

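Run:
```python
from rig import arm
from h import *
W=arm.calibration('wrist')
b=onz(W,[(311,151),(313,269)],.059);print(b,b.mean(0),np.degrees(np.arctan2(*(b[0]-b[1])[1::-1]))-90)
rel(arm.state(),[*b.mean(0)[:2],.04])
```

```text
[[0.58012415 0.23803652 0.059     ]
 [0.59720788 0.14488961 0.059     ]] [0.58866602 0.19146307 0.059     ] 10.392902336815254
clock 2.20 pos [0.5964 0.1798 0.1801] tool delta(mm) [140.   14.7  -3.3] zyaw 9.63 xaxis [-0.014 -0.016 -1.   ] w 0.297 F [-0.1 -0.2  0.5]
```

Emit:
step_arm(
  series=[
    [[0.025,0.005,-0.001],-0.4,-0.4],
    [[0.025,0.005,-0.001],-0.4,-0.4],
    [[0.025,0.004,-0.001],0,-0.4],
    [[0,0,0],0,-0.4],
  ],
)

```text
clock: 2.53
tool_pos: [0.5881, 0.1943, 0.1053]
tool_rot: [-0.069, 0.709, 0.06, 0.699]
force: [-1.8, -0.4, -0.7]
grip_width: 0.301
```

Run:
```python
from rig import arm
from h import *
rel(arm.state(),[.5887,.191,.04])
```

```text
clock 2.53 pos [0.5881 0.1943 0.1053] tool delta(mm) [65.3 -2.6  1. ] zyaw 10.41 xaxis [-0.013 -0.014 -1.   ] w 0.301 F [-1.8 -0.4 -0.7]
```

Emit:
step_arm(
  series=[
    [[0.022,-0.001,0.0005],0,-0.4],
    [[0.022,-0.001,0.0005],0,-0.4],
    [[0.018,0,0],0,-0.4],
    [[0,0,0],0,-0.4],
  ],
)

```text
clock: 2.87
tool_pos: [0.5871, 0.1952, 0.0463]
tool_rot: [-0.07, 0.708, 0.061, 0.7]
force: [-0.5, -0.2, 0.3]
grip_width: 0.299
```

Emit:
step_arm(
  newtons=20,
  series=[
    [[0,0,0],0,-1],
    [[0,0,0],0,-1],
    [[0,0,0],0,-1],
    [[0,0,0],0,-1],
    [[0,0,0],0,-1],
  ],
)

```text
clock: 3.28
tool_pos: [0.5879, 0.1968, 0.0511]
tool_rot: [-0.07, 0.707, 0.062, 0.701]
force: [1.2, -0.3, -11.0]
grip_width: 0.119
```

Run:
```python
from rig import arm
from h import *
rel(arm.state(),[.5887,.191,.04])
```

```text
clock 3.28 pos [0.5879 0.1968 0.0511] tool delta(mm) [11.2 -5.7 -0.2] zyaw 10.75 xaxis [-0.007 -0.013 -1.   ] w 0.119 F [  1.2  -0.3 -11. ]
```

Emit:
step_arm(
  series=[
    [[0.003,0,-0.006],0,-1],
    [[0.001,0,-0.01],0,-1],
    [[0.001,0,-0.012],0,-1],
    [[0,0,-0.012],0,-1],
    [[0,0,-0.012],0,-1],
    [[0,0,-0.012],0,-1],
  ],
)

```text
clock: 3.78
tool_pos: [0.5323, 0.1865, 0.051]
tool_rot: [-0.069, 0.698, 0.062, 0.71]
force: [1.5, 0.4, -4.8]
grip_width: 0.12
```

Run:
```python
from rig import arm
from h import *
rel(arm.state(),[.5887-.13*.9836,.191-.13*.180,.045])
```

```text
clock 3.78 pos [0.5323 0.1865 0.051 ] tool delta(mm) [  5.   -5.3 -73.8] zyaw 10.64 xaxis [ 0.016 -0.007 -1.   ] w 0.120 F [ 1.5  0.4 -4.8]
```

Emit:
step_arm(
  series=[
    [[0.001,0,-0.012],0,-1],
    [[0,0,-0.012],0,-1],
    [[0,0,-0.012],0,-1],
    [[0,0,-0.012],0,-1],
    [[0,0,-0.012],0,-1],
    [[0,0,-0.008],0,-1],
    [[0,0,-0.006],0,-1],
  ],
)

```text
clock: 4.37
tool_pos: [0.463, 0.1735, 0.0513]
tool_rot: [-0.067, 0.69, 0.063, 0.718]
force: [18.5, 7.8, -27.9]
grip_width: 0.116
```

Run:
```python
from rig import arm
from h import *
rel(arm.state(),[.5887-.13*.9836,.191-.13*.180,.045])
```

```text
clock 4.37 pos [0.463  0.1735 0.0513] tool delta(mm) [ 6.2 -5.3 -3.4] zyaw 10.53 xaxis [ 0.039 -0.003 -0.999] w 0.116 F [ 18.5   7.8 -27.9]
```

Emit:
step_arm(
  series=[
    [[0.001,0,-0.003],0,-1],
    [[0.001,0,-0.002],0,-1],
    [[0.001,0,-0.002],0,-1],
    [[0,0,0],0,-1],
  ],
)

```text
clock: 4.7
tool_pos: [0.4632, 0.1736, 0.0512]
tool_rot: [-0.066, 0.684, 0.063, 0.724]
force: [2.3, 0.3, -11.2]
grip_width: 0.113
```

Run:
```python
from rig import arm
from h import *
rel(arm.state(),[.5887-.13*.9836,.191-.13*.180,.045])
cv2.imwrite('pics/top2.png',arm.snapshot('top')[100:260,160:320,::-1].repeat(4,0).repeat(4,1))
```

```text
clock 4.70 pos [0.4632 0.1736 0.0512] tool delta(mm) [ 6.  -5.4 -3.8] zyaw 10.46 xaxis [ 0.057  0.001 -0.998] w 0.113 F [  2.3   0.3 -11.2]
```

View pics/top2.png

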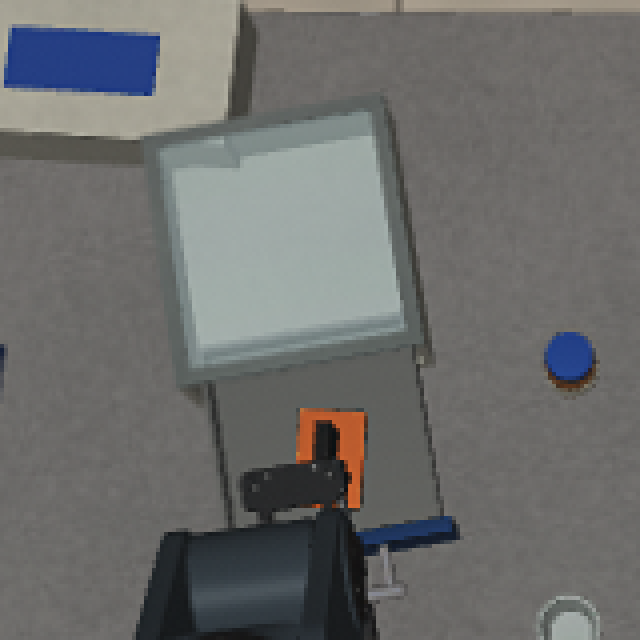

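Emit:
step_arm(
  series=[
    [[0,0,0],0,-0.4],
    [[0,0,0],0,-0.4],
    [[0,0,0],0,-0.4],
  ],
)

```text
clock: 5.0
tool_pos: [0.4603, 0.1729, 0.0508]
tool_rot: [-0.066, 0.686, 0.063, 0.722]
force: [0.7, -0.0, 0.1]
grip_width: 0.253
```

Emit:
step_arm(
  series=[
    [[-0.02,0,0],0,-0.4],
    [[-0.03,0,0],0,-0.4],
    [[-0.035,0,0],0,-0.4],
    [[-0.035,0,0],-6.5,0],
    [[-0.03,0,-0.01],-6.5,0],
    [[-0.01,0,-0.02],-6.5,0],
    [[0,0,-0.02],-6.5,0],
    [[0,0,0],-6.5,0],
  ],
)

```text
clock: 5.67
tool_pos: [0.3989, 0.1496, 0.214]
tool_rot: [-0.273, 0.645, 0.262, 0.664]
force: [-0.6, 0.5, -0.6]
grip_width: 0.483
```

Run:
```python
from rig import arm
from h import *
rel(arm.state(),[.54,.19,.15])
cv2.imwrite('pics/w3.png',arm.snapshot('wrist')[:,:,::-1])
cv2.imwrite('pics/top3.png',arm.snapshot('top')[100:260,160:320,::-1].repeat(4,0).repeat(4,1))
```

```text
clock 5.67 pos [0.3989 0.1496 0.214 ] tool delta(mm) [ 68.3 -68.4 127.7] zyaw 44.49 xaxis [ 0.032 -0.005 -0.999] w 0.483 F [-0.6  0.5 -0.6]
```

View pics/w3.png

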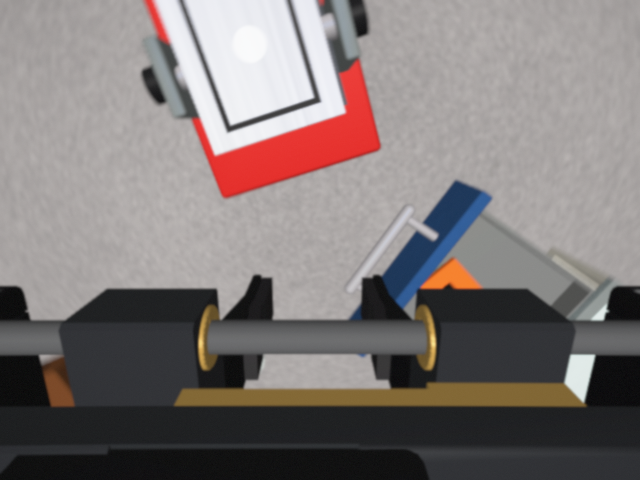

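View pics/top3.png

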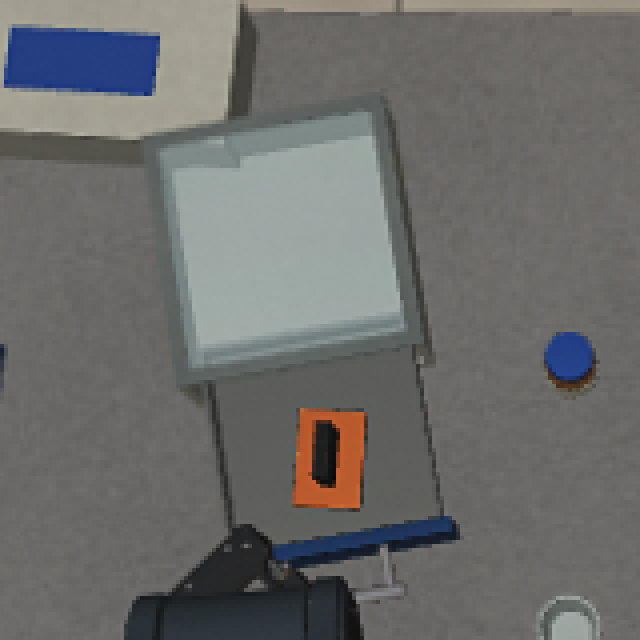

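Run:
```python
from rig import arm
from h import *
T=arm.calibration('top')
i=arm.snapshot('top')
hsv=cv2.cvtColor(i,cv2.COLOR_RGB2HSV)
m=cv2.inRange(hsv,(5,150,120),(20,255,255));m[:190]=0;m[240:]=0;m[:,:220]=0;m[:,270:]=0
m=cv2.morphologyEx(m,cv2.MORPH_CLOSE,np.ones((15,15)))
c=max(cv2.findContours(m,0,1)[0],key=cv2.contourArea);r=cv2.minAreaRect(c);bp=cv2.boxPoints(r);print(r)
P=onz(T,bp,.027);print(P.round(4),'centre',P.mean(0))
e=P[np.argsort(P[:,0])];d=(e[2]+e[3]-e[0]-e[1])/2;print('yaw',np.degrees(np.arctan2(d[1],d[0])))
f=onz(T,np.array([(326.,453.)])/4-.5+[160,100],.071);print('fin',f)
print('front panel top',onz(T,np.array([(457,519),(275,549)])/4.-.4+[160,100],.076), 'bar',onz(T,np.array([(403,591)])/4.-.4+[160,100],.059))
```

```text
((241.90863037109375, 214.27920532226562), (16.529315948486328, 24.223997116088867), 4.085616588592529)
[[0.5369 0.2081 0.027 ]
 [0.6126 0.2049 0.027 ]
 [0.6092 0.1533 0.027 ]
 [0.5337 0.1568 0.027 ]] centre [0.57310418 0.18079105 0.027     ]
yaw -2.5462982820981708
fin [[0.57093468 0.17710289 0.071     ]]
front panel top [[0.5207755  0.07650937 0.076     ]
 [0.49707882 0.21256639 0.076     ]] bar [[0.46801836 0.117709   0.059     ]]
```

Emit:
step_arm(
  series=[
    [[0,0,0],-7.1,0],
    [[0,0,0],-7.1,0],
    [[0,0,0],-7.1,0],
    [[0,0,0],-7.1,0],
    [[0,0,0],-7.1,0],
    [[0,-0.02,0.01],-7,0],
    [[0,-0.025,0.012],0,0],
    [[0,-0.025,0.01],0,0],
    [[0,0,0],0,0],
  ],
)

```text
clock: 6.57
tool_pos: [0.477, 0.1775, 0.2103]
tool_rot: [-0.492, 0.51, 0.478, 0.519]
force: [1.5, -0.5, 0.8]
grip_width: 0.503
```

Run:
```python
from rig import arm
from h import *
s=arm.state();rel(s,[.572,.179,.055]);W=arm.calibration('wrist')
i=arm.snapshot('wrist');cv2.imwrite('pics/w4.png',i[:,:,::-1])
hsv=cv2.cvtColor(i,cv2.COLOR_RGB2HSV)
m=cv2.inRange(hsv,(5,150,120),(20,255,255))
m=cv2.morphologyEx(m,cv2.MORPH_CLOSE,np.ones((45,45)))
c=max(cv2.findContours(m,0,1)[0],key=cv2.contourArea);r=cv2.minAreaRect(c);bp=cv2.boxPoints(r);print(r)
P=onz(W,bp,.027);print(P.round(4),'centre',P.mean(0))
e=P[np.argsort(P[:,0])];d=(e[2]+e[3]-e[0]-e[1])/2;print('yaw',np.degrees(np.arctan2(d[1],d[0])))
```

```text
clock 6.57 pos [0.477  0.1775 0.2103] tool delta(mm) [157.4 -91.1   7.8] zyaw 86.59 xaxis [ 0.023 -0.005 -1.   ] w 0.503 F [ 1.5 -0.5  0.8]
((328.0, 293.0), (54.0, 50.0), 90.0)
[[0.535  0.1602 0.027 ]
 [0.5379 0.2102 0.027 ]
 [0.599  0.2084 0.027 ]
 [0.596  0.1559 0.027 ]] centre [0.56696543 0.18365162 0.027     ]
yaw -2.862094473385756
```

View pics/w4.png

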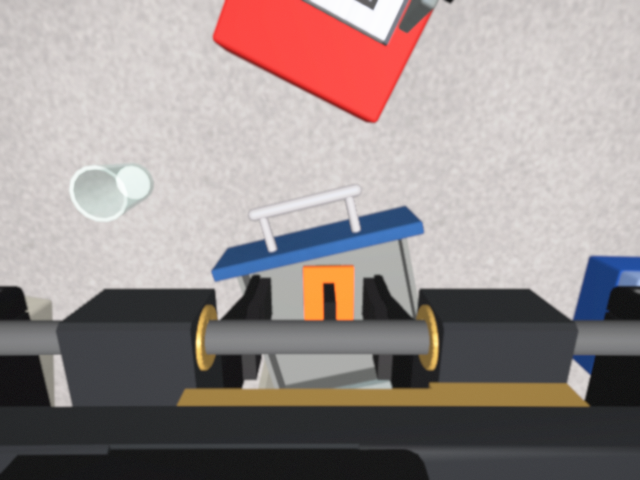

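Emit:
step_arm(
  series=[
    [[0,-0.03,0],0,0],
    [[0,-0.03,0],0,0],
    [[0,-0.03,0],0,0],
    [[0,-0.03,0],0,0],
    [[0,-0.03,0],0,0],
    [[0,-0.02,0],0,0],
    [[0,0,0],0,0],
    [[0,0,0],0,0],
  ],
)

```text
clock: 7.28
tool_pos: [0.6368, 0.1647, 0.2001]
tool_rot: [-0.48, 0.524, 0.482, 0.512]
force: [-0.4, 0.1, -0.8]
grip_width: 0.498
```

Run:
```python
from rig import arm
from h import *
s=arm.state();rel(s,[.572,.179,.055]);W=arm.calibration('wrist')
i=arm.snapshot('wrist');cv2.imwrite('pics/w5.png',i[:,:,::-1])
hsv=cv2.cvtColor(i,cv2.COLOR_RGB2HSV)
m=cv2.inRange(hsv,(5,150,120),(20,255,255))
m=cv2.morphologyEx(m,cv2.MORPH_CLOSE,np.ones((45,45)))
c=max(cv2.findContours(m,0,1)[0],key=cv2.contourArea);r=cv2.minAreaRect(c);bp=cv2.boxPoints(r);print(r,bp)
P=onz(W,bp,.027);print(P.round(4),'centre',P.mean(0))
e=P[np.argsort(P[:,0])];d=(e[2]+e[3]-e[0]-e[1])/2;print('yaw',np.degrees(np.arctan2(d[1],d[0])))
```

```text
clock 7.28 pos [0.6368 0.1647 0.2001] tool delta(mm) [145.8  63.8  11. ] zyaw 85.75 xaxis [-0.014 -0.01  -1.   ] w 0.498 F [-0.4  0.1 -0.8]
((382.0, 356.0), (96.0, 404.0), 90.0) [[180. 308.]
 [584. 308.]
 [584. 404.]
 [180. 404.]]
[[7.193e-01 1.990e-02 2.700e-02]
 [7.464e-01 4.195e-01 2.700e-02]
 [8.594e-01 4.322e-01 2.700e-02]
 [8.322e-01 4.000e-04 2.700e-02]] centre [0.78932259 0.21798501 0.027     ]
yaw -1.7232744654770322
```

View pics/w5.png

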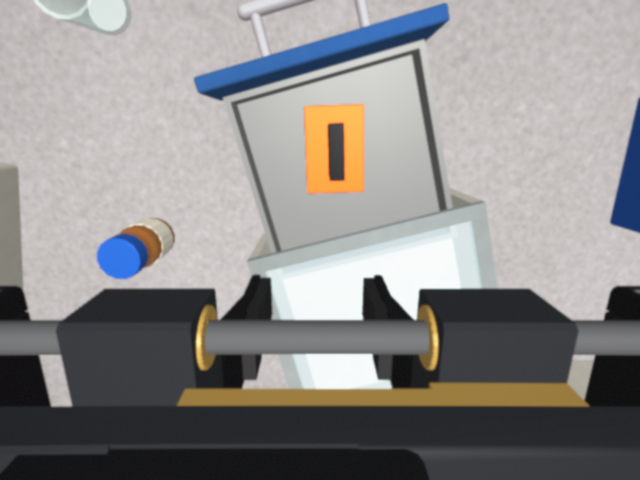

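The carrier is in clear view with corners near (304,105), (364,104), (365,191) and (306,193). The fin top runs along column ~336, rows 123–180.

Run:
```python
from rig import arm
from h import *
i=cv2.imread('pics/w5.png');hsv=cv2.cvtColor(i,cv2.COLOR_BGR2HSV);W=arm.calibration('wrist')
m=cv2.inRange(hsv,(5,120,120),(25,255,255));m[260:]=0;m[:,:260]=0
c=max(cv2.findContours(m,0,1)[0],key=cv2.contourArea);r=cv2.minAreaRect(c);bp=cv2.boxPoints(r);print(r)
P=onz(W,bp,.027);print(P.round(4),'centre',P.mean(0).round(4),np.linalg.norm(P[0]-P[1]),np.linalg.norm(P[1]-P[2]))
e=P[np.argsort(P[:,0])];d=(e[2]+e[3]-e[0]-e[1])/2;print('yaw',np.degrees(np.arctan2(d[1],d[0])))
bp=cv2.boxPoints(r).astype(int);x0,y0=bp.min(0);x1,y1=bp.max(0)
dm=((hsv[:,:,2]<85)*255).astype(np.uint8);q=np.zeros_like(dm);q[y0+5:y1-5,x0+5:x1-5]=dm[y0+5:y1-5,x0+5:x1-5]
c=max(cv2.findContours(q,0,1)[0],key=cv2.contourArea);r=cv2.minAreaRect(c);print(r)
F=onz(W,cv2.boxPoints(r),.071);print('fin(z=.071)',F.mean(0).round(4),F.round(4))
rel(arm.state(),[P.mean(0)[0],P.mean(0)[1],.15])
```

```text
((334.8845520019531, 148.460205078125), (87.24455261230469, 59.174102783203125), 87.99044799804688)
[[0.5375 0.1595 0.027 ]
 [0.5396 0.2102 0.027 ]
 [0.6147 0.21   0.027 ]
 [0.6127 0.156  0.027 ]] centre [0.5761 0.1839 0.027 ] 0.05076781230221247 0.07514600446718935
yaw -1.3756104275530558
((335.80010986328125, 151.5050048828125), (53.28335189819336, 12.721024513244629), 88.56790161132812)
fin(z=.071) [0.5759 0.183  0.071 ] [[0.5557 0.1789 0.071 ]
 [0.5561 0.1885 0.071 ]
 [0.5962 0.1873 0.071 ]
 [0.5957 0.1774 0.071 ]]
clock 7.33 pos [0.6365 0.1646 0.2   ] tool delta(mm) [50.6 61.  15.3] zyaw 85.77 xaxis [-0.014 -0.01  -1.   ] w 0.499 F [-0.1  0.3 -0.1]
```

Emit:
step_arm(
  series=[
    [[0,0.02,0.005],-1.4,0],
    [[0,0.02,0.005],-1.4,0],
    [[0.02,0.02,0.005],0,0],
    [[0.03,0,0],0,0],
    [[0,0,0],0,0],
  ],
)

```text
clock: 7.75
tool_pos: [0.5652, 0.1826, 0.1499]
tool_rot: [-0.491, 0.514, 0.496, 0.498]
force: [-0.9, -1.0, -1.0]
grip_width: 0.502
```

Run:
```python
from rig import arm
from h import *
rel(arm.state(),[.576,.1832,.033])
```

```text
clock 7.75 pos [0.5652 0.1826 0.1499] tool delta(mm) [116.6 -13.2   2.2] zyaw 88.51 xaxis [-0.021 -0.011 -1.   ] w 0.502 F [-0.9 -1.  -1. ]
```

Emit:
step_arm(
  series=[
    [[0.025,-0.006,0.001],0,0],
    [[0.025,-0.005,0.001],0,0],
    [[0.02,0,0],0,0],
    [[0,0,0],0,0],
  ],
)

```text
clock: 8.08
tool_pos: [0.5704, 0.1848, 0.0823]
tool_rot: [-0.491, 0.515, 0.496, 0.498]
force: [-1.5, 0.1, -0.8]
grip_width: 0.504
```

Run:
```python
from rig import arm
from h import *
rel(arm.state(),[.576,.1832,.033])
```

```text
clock 8.08 pos [0.5704 0.1848 0.0823] tool delta(mm) [49.2 -6.7 -0.8] zyaw 88.52 xaxis [-0.023 -0.011 -1.   ] w 0.504 F [-1.5  0.1 -0.8]
```

Emit:
step_arm(
  series=[
    [[0.018,-0.006,0],0,0],
    [[0.016,-0.001,0],0,0],
    [[0.012,0,0],0,0],
    [[0,0,0],0,0],
  ],
)

```text
clock: 8.42
tool_pos: [0.5771, 0.1848, 0.0409]
tool_rot: [-0.491, 0.514, 0.495, 0.499]
force: [-0.7, 0.2, 0.3]
grip_width: 0.5
```

Run:
```python
from rig import arm
from h import *
rel(arm.state(),[.576,.1832,.033])
cv2.imwrite('pics/s5.png',cv2.resize(arm.snapshot('scene')[230:400,330:500,::-1],None,fx=3.5,fy=3.5))
```

```text
clock 8.42 pos [0.5771 0.1848 0.0409] tool delta(mm) [ 7.9  0.9 -1.5] zyaw 88.48 xaxis [-0.019 -0.011 -1.   ] w 0.500 F [-0.7  0.2  0.3]
```

View pics/s5.png

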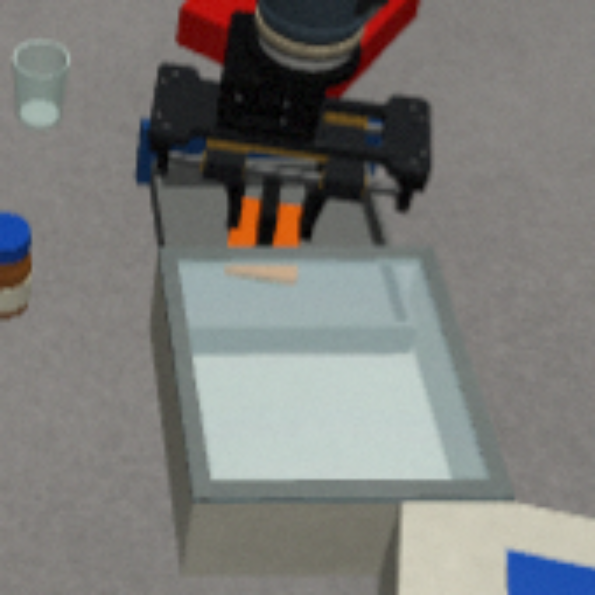

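The fin (black, ~(268,215) in the crop) is centred between the fingers, so I'll go down 6 mm and close.

Emit:
step_arm(
  newtons=12,
  series=[
    [[0.007,0,-0.001],0,0],
    [[0.002,0,0],0,-1],
    [[0,0,0],0,-1],
    [[0,0,0],0,-1],
    [[0,0,0],0,-1],
    [[0,0,0],0,-1],
    [[0,0,0],0,-1],
  ],
)

```text
clock: 9.05
tool_pos: [0.5804, 0.1843, 0.038]
tool_rot: [-0.493, 0.511, 0.493, 0.502]
force: [0.6, 1.8, 2.4]
grip_width: 0.138
```

Run:
```python
from rig import arm
from h import *
rel(arm.state(),[.576,.1832,.033])
```

```text
clock 9.05 pos [0.5804 0.1843 0.038 ] tool delta(mm) [ 5.   4.4 -1.1] zyaw 88.48 xaxis [-0.01  -0.009 -1.   ] w 0.138 F [0.6 1.8 2.4]
```

Emit:
step_arm(
  series=[
    [[-0.012,0,0],0,-1],
    [[-0.02,0,0],0,-1],
    [[-0.025,0,0],0,-1],
    [[-0.025,0,0],0,-1],
    [[-0.025,0,0],0,-1],
    [[-0.025,0,0],0,-1],
    [[-0.025,0,0],0,-1],
    [[-0.02,0,0],0,-1],
    [[0,0,0],0,-1],
  ],
)

```text
clock: 9.8
tool_pos: [0.5792, 0.1858, 0.2255]
tool_rot: [-0.492, 0.513, 0.495, 0.5]
force: [0.6, -0.5, -0.7]
grip_width: 0.138
```

Run:
```python
from rig import arm
from h import *
rel(arm.state(),[.6125,-.213,.22])
cv2.imwrite('pics/s6.png',cv2.resize(arm.snapshot('scene')[150:350,330:530,::-1],None,fx=3,fy=3))
cv2.imwrite('pics/w6.png',arm.snapshot('wrist')[:,:,::-1])
```

```text
clock 9.80 pos [0.5792 0.1858 0.2255] tool delta(mm) [   9.   -44.  -397.7] zyaw 88.49 xaxis [-0.018 -0.01  -1.   ] w 0.138 F [ 0.6 -0.5 -0.7]
```

View pics/s6.png

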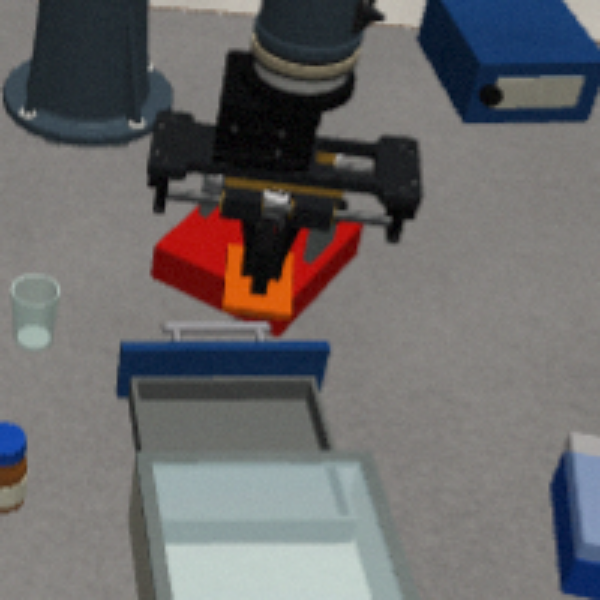

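View pics/w6.png

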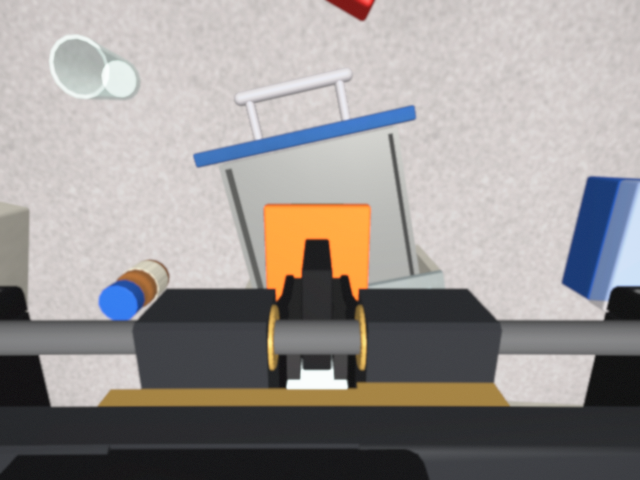

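The carrier is held by its fin, level, and clear of the drawer. The drawer is still out. Next I'll carry it to the reader.

Emit:
step_arm(
  series=[
    [[-0.002,-0.008,-0.015],0,-1],
    [[-0.002,-0.008,-0.025],0,-1],
    [[-0.002,-0.008,-0.03],0,-1],
    [[-0.002,-0.008,-0.03],0,-1],
    [[-0.002,-0.008,-0.03],0,-1],
    [[-0.002,-0.008,-0.03],0,-1],
    [[-0.002,-0.008,-0.03],0,-1],
    [[-0.002,-0.008,-0.03],0,-1],
    [[-0.002,-0.008,-0.03],0,-1],
    [[-0.002,-0.008,-0.03],0,-1],
    [[-0.002,-0.008,-0.03],0,-1],
    [[-0.002,-0.008,-0.03],0,-1],
    [[-0.002,-0.008,-0.025],0,-1],
    [[0,0,-0.015],2,-1],
    [[0,0,0],3,-1],
    [[0,0,0],4,-1],
    [[0,0,0],3,-1],
    [[0,0,0],0,-1],
  ],
)

```text
clock: 11.4
tool_pos: [0.6481, -0.2089, 0.1978]
tool_rot: [-0.406, 0.585, 0.46, 0.531]
force: [-0.7, 0.9, -2.3]
grip_width: 0.133
```

Run:
```python
from rig import arm
from h import *
rel(arm.state(),[.6125,-.213,.22])
cv2.imwrite('pics/w7.png',arm.snapshot('wrist')[:,:,::-1])
```

```text
clock 11.40 pos [ 0.6481 -0.2089  0.1978] tool delta(mm) [-18.3  35.7 -13.1] zyaw 75.68 xaxis [-0.107  0.013 -0.994] w 0.133 F [-0.7  0.9 -2.3]
```

View pics/w7.png

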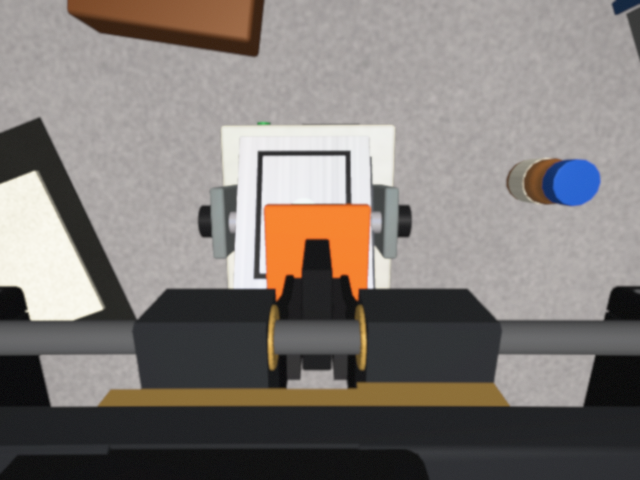

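Emit:
step_arm(
  series=[
    [[-0.008,-0.012,-0.002],0,-1],
    [[-0.008,-0.012,-0.002],0,-1],
    [[-0.008,-0.012,-0.002],0,-1],
    [[-0.008,-0.012,-0.002],0,-1],
    [[-0.008,-0.012,-0.002],0,-1],
    [[-0.008,-0.012,0],0,-1],
    [[0,0,0],0,-1],
  ],
)

```text
clock: 12.03
tool_pos: [0.7162, -0.2299, 0.2287]
tool_rot: [-0.402, 0.585, 0.471, 0.525]
force: [0.6, -0.3, -1.0]
grip_width: 0.136
```

Run:
```python
from rig import arm
from h import *
rel(arm.state(),[.6125,-.213,.22])
cv2.imwrite('pics/w8.png',arm.snapshot('wrist')[:,:,::-1])
np.save('W8.npy',arm.calibration('wrist'),allow_pickle=True)
```

```text
clock 12.03 pos [ 0.7162 -0.2299  0.2287] tool delta(mm) [ 22.3 102.7  -7.9] zyaw 76.38 xaxis [-0.127  0.024 -0.992] w 0.136 F [ 0.6 -0.3 -1. ]
```

View pics/w8.png

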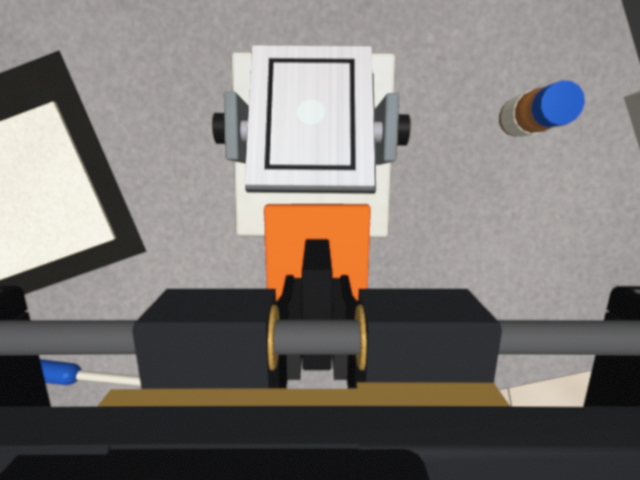

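The full frame is in view with corners at (268,59), (354,60), (356,167) and (265,167). Next is its pose.

Run:
```python
from rig import arm
from h import *
W=np.load('W8.npy',allow_pickle=True).item();T=arm.calibration('top');S=arm.calibration('scene')
i=cv2.imread('pics/w8.png',0)
# outer contour of black frame
m=cv2.inRange(i,0,90);m[:40]=0;m[185:]=0;m[:,:252]=0;m[:,366:]=0
c=max(cv2.findContours(m,0,1)[0],key=cv2.contourArea);q=cv2.approxPolyDP(c,6,True).reshape(-1,2);print(q.tolist())
q=q.astype(float);ctr=q.mean(0)
def pick(sx,sy): return q[np.argmax(sx*(q[:,0]-ctr[0])+sy*(q[:,1]-ctr[1]))]
# image up=-x(downhill), right=+y
wp=np.array([pick(1,1),pick(-1,1),pick(-1,-1),pick(1,-1)])  # (+x+y),(+x-y),(-x-y),(-x+y)
def mm(p,k,ox,oy): return (np.array(p,float)+.5)/k-.5+[ox,oy]
tp=mm([(219,187),(342,217),(296,382),(176,353)],6,330,150)
sp=mm([(300,190),(178,146),(275,83),(400,124)],6,205,240)
def rep(P):
    ex=(P[0]+P[1]-P[2]-P[3])/2;ey=(P[0]+P[3]-P[1]-P[2])/2
    print('c',P.mean(0).round(4),'len',np.linalg.norm(ex).round(4),np.linalg.norm(ey).round(4),'yaw %.1f tilt %.1f yroll %.1f'%(np.degrees(np.arctan2(ex[1],ex[0])),np.degrees(np.arcsin(ex[2]/np.linalg.norm(ex))),np.degrees(np.arcsin(ey[2]/np.linalg.norm(ey)))))
for a,b,c_,d in((W,wp,S,sp),(W,wp,T,tp),(T,tp,S,sp)):
    X=tri(a,b,c_,d);print(X[:,3].round(4));rep(X[:,:3])
obj=np.array([(44,32,0),(44,-32,0),(-44,-32,0),(-44,32,0)],float)/1e3
for C,p in((W,wp),(T,tp),(S,sp)):
    ok,rs,ts,er=cv2.solvePnPGeneric(obj,p,C['intrinsics'],np.array(C['dist']),flags=cv2.SOLVEPNP_IPPE)
    for r,t,e in zip(rs,ts,er):
        P=(obj@cv2.Rodrigues(r)[0].T+t.ravel()-C['t'])@C['R'];print('pnp err',e);rep(P)
# carrier in tool frame: front edge of plate top
s=arm.state();R=Rot.from_quat(s['tool_rot']).as_matrix();o,d=rays(W,[(265,206),(369,206)]);
z=.0; 
dep=0.052/np.linalg.norm(d[1]/ (d[1]@R[:,0]) - d[0]/(d[0]@R[:,0]))
pts=o+d/(d@R[:,0])[:,None]*dep; print('front edge top in tool',((pts-s['tool_pos'])@R).round(4))
```

```text
[[270, 59], [265, 167], [354, 168], [353, 60]]
[0.0034 0.0004 0.0048 0.0036]
c [ 0.6133 -0.2106  0.123 ] len 0.0833 0.0614 yaw -13.9 tilt 19.7 yroll -0.8
[0.0042 0.0043 0.0045 0.005 ]
c [ 0.6123 -0.2116  0.1268] len 0.0842 0.0611 yaw -14.3 tilt 20.9 yroll 3.7
[0.0011 0.0038 0.0002 0.0018]
c [ 0.6125 -0.2134  0.1212] len 0.0839 0.0608 yaw -13.6 tilt 20.4 yroll -2.1
pnp err [0.11389987]
c [ 0.6106 -0.2091  0.1126] len 0.088 0.064 yaw -14.3 tilt 20.3 yroll 0.0
pnp err [4.92251548]
c [ 0.6169 -0.2105  0.1157] len 0.088 0.064 yaw -16.1 tilt -40.4 yroll -2.7
pnp err [0.05010547]
c [ 0.6247 -0.2205  0.0572] len 0.088 0.064 yaw -14.0 tilt 20.9 yroll 4.7
pnp err [0.11939736]
c [ 0.625  -0.2204  0.0575] len 0.088 0.064 yaw -14.9 tilt 2.4 yroll -10.5
pnp err [0.20699652]
c [ 0.5688 -0.2309  0.0774] len 0.088 0.064 yaw -106.5 tilt -46.7 yroll -35.7
pnp err [0.28226626]
c [ 0.5681 -0.2303  0.0783] len 0.088 0.064 yaw -13.1 tilt 20.3 yroll -2.1
front edge top in tool [[ 0.0194  0.0402 -0.0254]
 [ 0.0194  0.0403  0.0266]]
```

Emit:
step_arm(
  newtons=10,
  series=[
    [[0,0.03,0],0,-1],
    [[0.004,0.035,-0.001],0,-1],
    [[0.004,0.03,-0.001],0,-1],
    [[0,0.01,0],0,-1],
    [[0,0,0],0,-1],
  ],
)

```text
clock: 12.5
tool_pos: [0.6003, -0.1998, 0.2251]
tool_rot: [-0.396, 0.587, 0.479, 0.52]
force: [0.6, -1.0, -1.7]
grip_width: 0.139
```

Run:
```python
from rig import arm
from h import *
rel(arm.state(),[.6027,-.2086,.165])
```

```text
clock 12.50 pos [ 0.6003 -0.1998  0.2251] tool delta(mm) [ 58.7 -13.4  -7.9] zyaw 76.68 xaxis [-0.147  0.033 -0.989] w 0.139 F [ 0.6 -1.  -1.7]
```

Emit:
step_arm(
  series=[
    [[0.02,-0.006,-0.003],0,-1],
    [[0.02,-0.006,-0.003],0,-1],
    [[0.01,-0.003,-0.002],0,-1],
    [[0,0,0],0,-1],
  ],
)

```text
clock: 12.83
tool_pos: [0.6039, -0.2075, 0.1726]
tool_rot: [-0.397, 0.586, 0.48, 0.519]
force: [-0.1, -1.1, -2.0]
grip_width: 0.138
```

Run:
```python
from rig import arm
from h import *
rel(arm.state(),[.6022,-.2084,.160])
cv2.imwrite('pics/s9.png',cv2.resize(arm.snapshot('scene')[180:340,180:340,::-1],None,fx=3.7,fy=3.7,interpolation=cv2.INTER_CUBIC))
cv2.imwrite('pics/w9.png',arm.snapshot('wrist')[:,:,::-1])
```

```text
clock 12.83 pos [ 0.6039 -0.2075  0.1726] tool delta(mm) [12.6 -0.4 -1.3] zyaw 76.82 xaxis [-0.146  0.033 -0.989] w 0.138 F [-0.1 -1.1 -2. ]
```

View pics/s9.png

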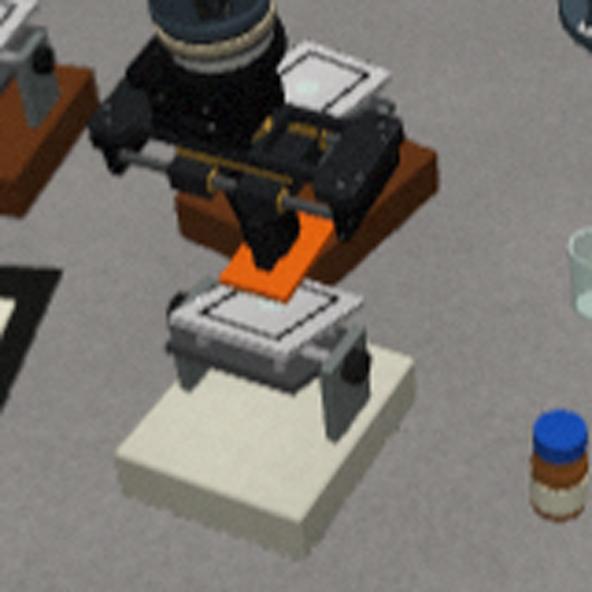

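View pics/w9.png

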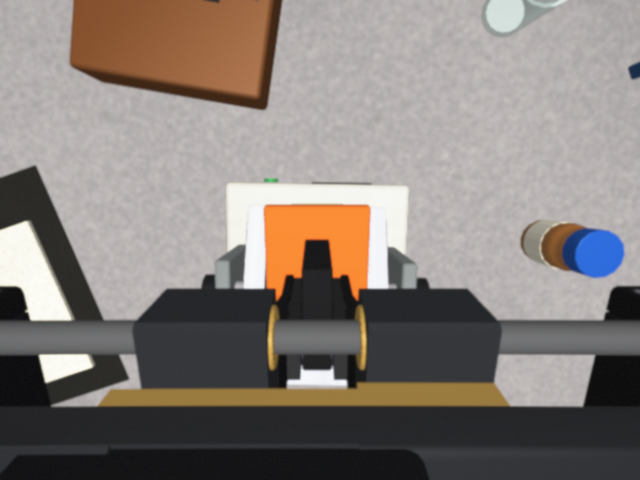

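The carrier is about 20 mm above the stage (scene crop ~(275,300)) and laterally centred: carrier columns 265–369 within stage columns 246–388. Next I'll lower it slowly onto the uphill edge and let it pivot about the jaw axis.

Emit:
step_arm(
  series=[
    [[0.006,-0.001,0],0,-1],
    [[0.006,-0.001,0],0,-1],
    [[0.004,-0.001,-0.001],0,-1],
    [[0,0,0],0,-1],
  ],
)

```text
clock: 13.27
tool_pos: [0.6076, -0.2093, 0.1595]
tool_rot: [-0.4, 0.585, 0.477, 0.52]
force: [-0.1, -1.3, -1.5]
grip_width: 0.134
```

Emit:
step_arm(
  series=[
    [[0.004,-0.001,0],0,-1],
    [[0.004,-0.001,0],0,-1],
  ],
)

```text
clock: 13.43
tool_pos: [0.6096, -0.21, 0.1524]
tool_rot: [-0.401, 0.584, 0.476, 0.521]
force: [-0.8, 0.6, 2.7]
grip_width: 0.138
```

Run:
```python
from rig import arm
from h import *
rel(arm.state(),[.6022,-.2084,.135])
```

```text
clock 13.43 pos [ 0.6096 -0.21    0.1524] tool delta(mm) [18.3  5.1 -0.1] zyaw 76.88 xaxis [-0.136  0.028 -0.99 ] w 0.138 F [-0.8  0.6  2.7]
```

Emit:
step_arm(
  series=[
    [[0.003,0.001,0],0,-1],
    [[0.003,0.001,0],0,-1],
    [[0.003,0.001,0],0,-1],
  ],
)

```text
clock: 13.68
tool_pos: [0.6052, -0.209, 0.1452]
tool_rot: [-0.401, 0.584, 0.476, 0.521]
force: [-1.4, 0.8, 3.5]
grip_width: 0.141
```

Run:
```python
from rig import arm
from h import *
rel(arm.state(),[.6022,-.2084,.135])
cv2.imwrite('pics/s10.png',cv2.resize(arm.snapshot('scene')[180:340,180:340,::-1],None,fx=3.7,fy=3.7,interpolation=cv2.INTER_CUBIC))
```

```text
clock 13.68 pos [ 0.6052 -0.209   0.1452] tool delta(mm) [10.5  1.6 -0.1] zyaw 76.89 xaxis [-0.136  0.028 -0.99 ] w 0.141 F [-1.4  0.8  3.5]
```

View pics/s10.png

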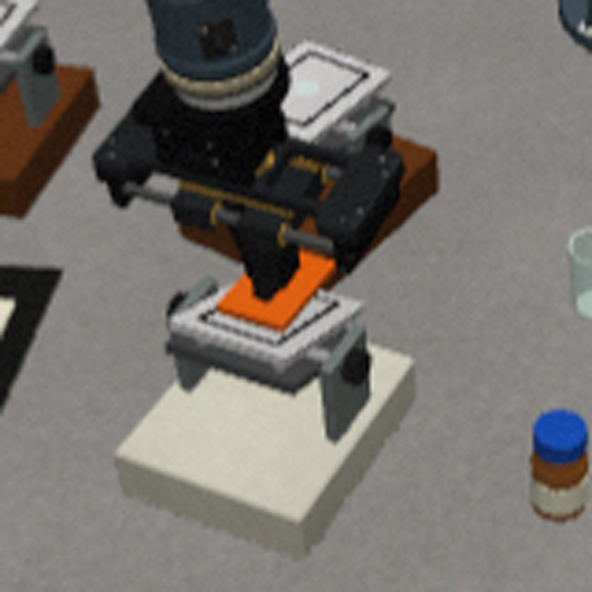

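The edge is in contact and the force is steady at ~5 N over the descent, which suggests the carrier is pivoting in the pads as planned. I'll continue.

Emit:
step_arm(
  series=[
    [[0.003,0,0],0,-1],
    [[0.003,0,0],0,-1],
    [[0.002,0,0],0,-1],
  ],
)

```text
clock: 13.98
tool_pos: [0.6013, -0.2081, 0.1366]
tool_rot: [-0.399, 0.585, 0.478, 0.52]
force: [-2.5, 0.6, 2.7]
grip_width: 0.135
```

Run:
```python
from rig import arm
from h import *
rel(arm.state(),[.6022,-.2084,.135])
cv2.imwrite('pics/s11.png',cv2.resize(arm.snapshot('scene')[220:300,205:305,::-1],None,fx=7,fy=7,interpolation=cv2.INTER_CUBIC))
cv2.imwrite('pics/w11.png',arm.snapshot('wrist')[:,:,::-1])
```

```text
clock 13.98 pos [ 0.6013 -0.2081  0.1366] tool delta(mm) [ 1.4 -1.1 -0.1] zyaw 76.89 xaxis [-0.141  0.029 -0.99 ] w 0.135 F [-2.5  0.6  2.7]
```

View pics/s11.png

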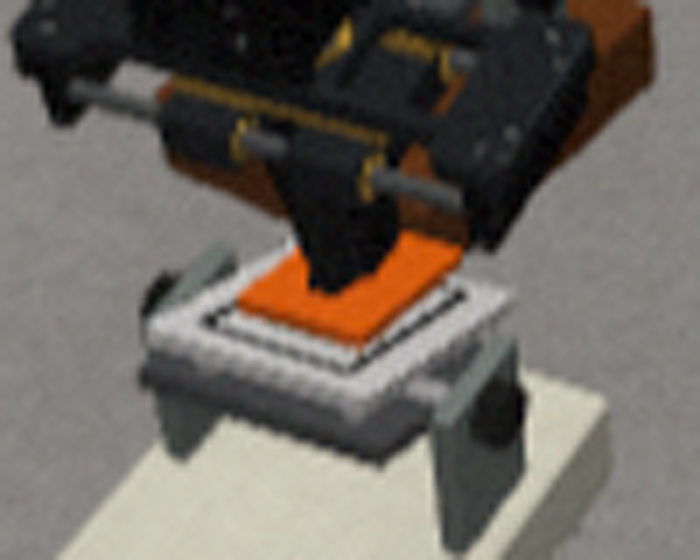

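View pics/w11.png

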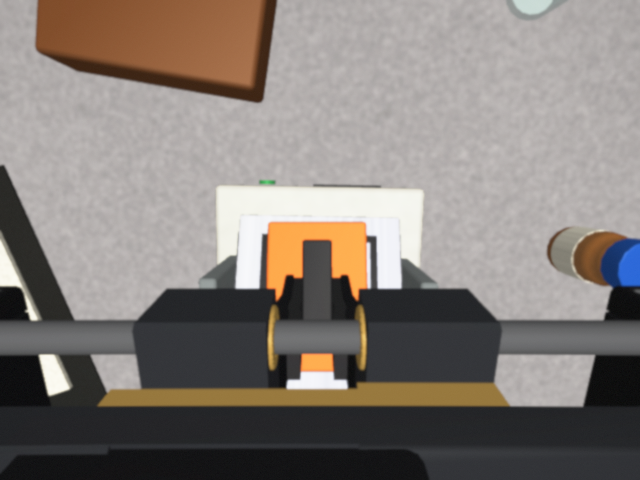

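```bash
cat >> h.py <<'E'
def face_frame(c=(.613,-.211,.122),yaw=-14,tilt=20.4):
    a=np.radians(yaw);b=np.radians(tilt)
    ex=np.array([np.cos(b)*np.cos(a),np.cos(b)*np.sin(a),np.sin(b)]);ey=np.array([-np.sin(a),np.cos(a),0]);n=np.cross(ex,ey)
    return np.array(c),np.c_[ex,ey,n]
def onface(C,px,h):
    c,F=face_frame();o,d=rays(C,px);n=F[:,2]
    X=o+d*((h-(o-c)@n)/(d@n))[:,None]; return (X-c)@F
E
python3 - <<'E'
from rig import arm
from h import *
W=arm.calibration('wrist');S=arm.calibration('scene')
sp=(np.array([(240,303),(360,345),(462,255)],float)+.5)/7-.5+[205,220]
sf=(np.array([(205,320),(352,368),(465,295)],float)+.5)/7-.5+[205,220]
for h in(.004,.008):
    print('h',h,'wrist down edge',(onface(W,[(268,222),(366,222)],h)*1e3).round(1).tolist(),'scene up corners',(onface(S,sp,h)*1e3).round(1).tolist())
print('frame scene check',(onface(S,sf,0)*1e3).round(1).tolist(),'stage edge wrist',(onface(W,[(239,216),(401,217)],0)*1e3).round(1).tolist())
s=arm.state();R=Rot.from_quat(s['tool_rot']).as_matrix();c,F=face_frame();print('G in face',((s['tool_pos']-.019*R[:,0]-c)@F*1e3).round(1))
E
```

```text
h 0.004 wrist down edge [[-46.7, -26.4, 4.0], [-47.6, 26.5, 4.0]] scene up corners [[35.5, -20.9, 4.0], [37.9, 29.8, 4.0], [-54.7, 19.9, 4.0]]
h 0.008 wrist down edge [[-45.7, -25.8, 8.0], [-46.5, 26.0, 8.0]] scene up corners [[42.9, -16.5, 8.0], [45.3, 33.8, 8.0], [-46.5, 23.9, 8.0]]
frame scene check [[48.0, -27.1, -0.0], [48.2, 33.1, 0.0], [-31.4, 34.4, -0.0]] stage edge wrist [[-50.9, -43.1, -0.0], [-51.8, 46.5, -0.0]]
G in face [ 2.5  0.1 34.3]
```

Emit:
step_arm(
  series=[
    [[0,-0.002,0],-0.5,-1],
    [[0.001,-0.002,0],-0.5,-1],
    [[0.001,0,0],0,-1],
  ],
)

```text
clock: 14.33
tool_pos: [0.6016, -0.2083, 0.133]
tool_rot: [-0.401, 0.582, 0.486, 0.514]
force: [-4.2, 0.9, 3.9]
grip_width: 0.136
```

Run:
```python
from rig import arm
from h import *
s=arm.state();rel(s,[.6022,-.2084,.135])
R=Rot.from_quat(s['tool_rot']).as_matrix();c,F=face_frame();print('G in face',((s['tool_pos']-.019*R[:,0]-c)@F*1e3).round(1),'F face',(s['force']-[-.1,-1.2,-1.8])@F)
cv2.imwrite('pics/s12.png',cv2.resize(arm.snapshot('scene')[220:300,205:305,::-1],None,fx=8,fy=7.5,interpolation=cv2.INTER_CUBIC))
cv2.imwrite('pics/w12.png',cv2.resize(arm.snapshot('wrist')[180:310,200:440,::-1],None,fx=3.3,fy=3.3,interpolation=cv2.INTER_CUBIC))
cv2.imwrite('pics/t12.png',cv2.resize(arm.snapshot('top')[150:250,320:420,::-1],None,fx=6,fy=6,interpolation=cv2.INTER_CUBIC))
```

```text
clock 14.33 pos [ 0.6016 -0.2083  0.133 ] tool delta(mm) [-2.1 -0.3  0.1] zyaw 77.97 xaxis [-0.15   0.031 -0.988] w 0.136 F [-4.2  0.9  3.9]
G in face [ 2.1 -0.1 31. ] F face [-2.22985246  0.99524759  6.91006922]
```

View pics/s12.png

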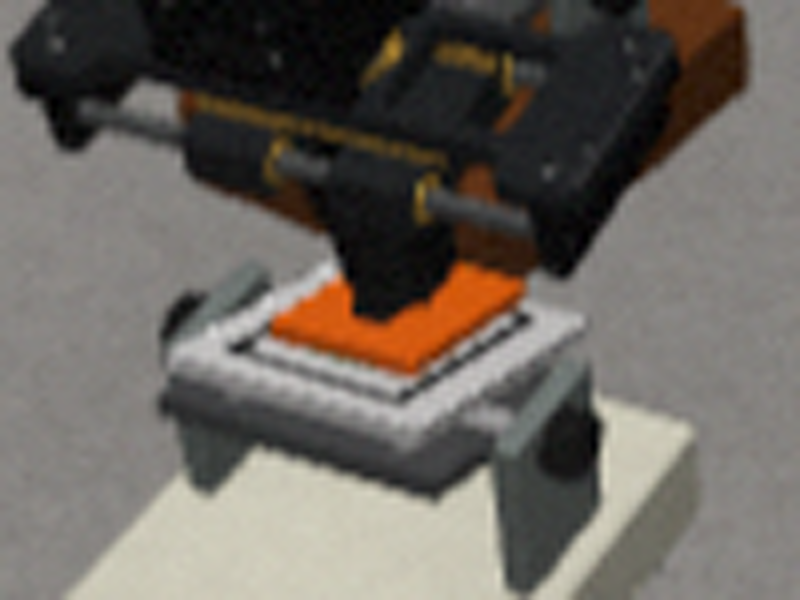

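View pics/w12.png

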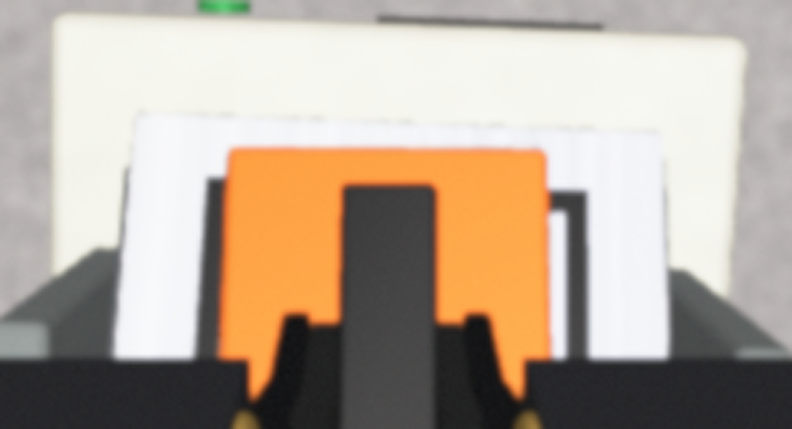

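View pics/t12.png

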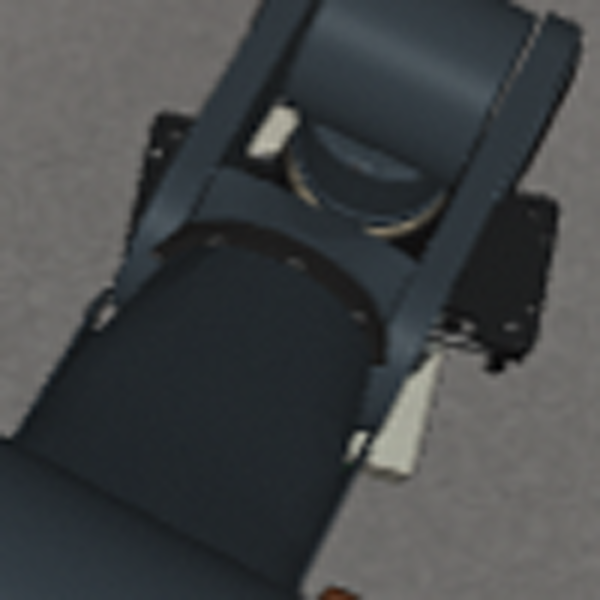

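It has pivoted essentially flush, with ~6.9 N normal force. However, the carrier sits ~6 mm downhill: it covers the lower frame line (wrist crop row 150 vs line ~185), and the gap in the scene view is wide on the uphill side. It is also yawed ~2°. I'll lift slightly, shift uphill and press again.

Emit:
step_arm(
  series=[
    [[-0.006,0,0],0,-1],
    [[-0.006,-0.003,0],0.8,-1],
    [[0,-0.004,0],0.8,-1],
    [[0,-0.003,0],0,-1],
    [[0,0,0],0,-1],
  ],
)

```text
clock: 14.9
tool_pos: [0.6191, -0.2123, 0.1437]
tool_rot: [-0.397, 0.587, 0.474, 0.523]
force: [-1.3, 0.4, -0.1]
grip_width: 0.14
```

```bash
cat > st.py <<'E'
from rig import arm
from h import *
s=arm.state();rel(s,[.6022,-.2084,.135])
R=Rot.from_quat(s['tool_rot']).as_matrix();c,F=face_frame();print('G in face',((s['tool_pos']-.019*R[:,0]-c)@F*1e3).round(1),'F face',((s['force']-[-.1,-1.2,-1.8])@F).round(2))
E
cp st.py a.py; python3 st.py
```

```text
clock 14.90 pos [ 0.6191 -0.2123  0.1437] tool delta(mm) [11.1 15.9 -0.1] zyaw 76.22 xaxis [-0.139  0.029 -0.99 ] w 0.140 F [-1.3  0.4 -0.1]
G in face [22.5  0.3 34.9] F face [-0.83  1.25  2.16]
```

Emit:
step_arm(
  series=[
    [[-0.004,0.004,0],0,-1],
    [[0,0.004,0],0,-1],
    [[0,0.002,0],0,-1],
  ],
)

```text
clock: 15.15
tool_pos: [0.6113, -0.2102, 0.1487]
tool_rot: [-0.398, 0.587, 0.473, 0.523]
force: [0.6, 0.0, -1.8]
grip_width: 0.137
```

```bash
python3 st.py
```

```text
clock 15.15 pos [ 0.6113 -0.2102  0.1487] tool delta(mm) [14.9  7.3 -0.3] zyaw 76.25 xaxis [-0.136  0.028 -0.99 ] w 0.137 F [ 0.6  0.  -1.8]
G in face [16.7  0.5 42.4] F face [ 0.37  1.33 -0.09]
```

Emit:
step_arm(
  series=[
    [[0.003,0.002,0],0,-1],
    [[0.003,0.001,0],0,-1],
    [[0.002,0.001,0],0,-1],
  ],
)

```text
clock: 15.4
tool_pos: [0.6057, -0.2088, 0.1414]
tool_rot: [-0.398, 0.587, 0.473, 0.524]
force: [-0.1, -0.1, -1.9]
grip_width: 0.135
```

```bash
python3 st.py
```

```text
clock 15.40 pos [ 0.6057 -0.2088  0.1414] tool delta(mm) [ 6.8  2.6 -0.4] zyaw 76.24 xaxis [-0.135  0.028 -0.991] w 0.135 F [-0.1 -0.1 -1.9]
G in face [ 8.7  0.4 37.6] F face [-0.27  1.03  0.03]
```

Emit:
step_arm(
  series=[
    [[0.002,-0.001,0],0,-1],
    [[0.0015,-0.001,0],0,-1],
  ],
)

```text
clock: 15.57
tool_pos: [0.6064, -0.209, 0.1373]
tool_rot: [-0.398, 0.587, 0.473, 0.523]
force: [-0.3, 0.4, 1.6]
grip_width: 0.141
```

```bash
python3 st.py
```

```text
clock 15.57 pos [ 0.6064 -0.209   0.1373] tool delta(mm) [ 2.8  3.8 -0.4] zyaw 76.23 xaxis [-0.136  0.028 -0.99 ] w 0.141 F [-0.3  0.4  1.6]
G in face [ 7.9  0.5 33.5] F face [0.66 1.54 3.38]
```

Emit:
step_arm(
  series=[
    [[0.0015,-0.0005,0],0,-1],
    [[0.001,-0.0005,0],0,-1],
    [[0.0005,0,0],0,-1],
  ],
)

```text
clock: 15.82
tool_pos: [0.6071, -0.2092, 0.1352]
tool_rot: [-0.398, 0.587, 0.473, 0.523]
force: [-0.6, 0.5, 4.4]
grip_width: 0.138
```

```bash
cat st.py > b.py
cat >> b.py <<'E'
cv2.imwrite('pics/s13.png',cv2.resize(arm.snapshot('scene')[220:300,205:305,::-1],None,fx=8,fy=7.5,interpolation=cv2.INTER_CUBIC))
cv2.imwrite('pics/w13.png',cv2.resize(arm.snapshot('wrist')[180:310,200:440,::-1],None,fx=3.3,fy=3.3,interpolation=cv2.INTER_CUBIC))
E
python3 b.py
```

```text
clock 15.82 pos [ 0.6071 -0.2092  0.1352] tool delta(mm) [ 0.8  4.9 -0.4] zyaw 76.24 xaxis [-0.136  0.028 -0.99 ] w 0.138 F [-0.6  0.5  4.4]
G in face [ 7.9  0.4 31.2] F face [1.35 1.56 6.11]
```

View pics/s13.png

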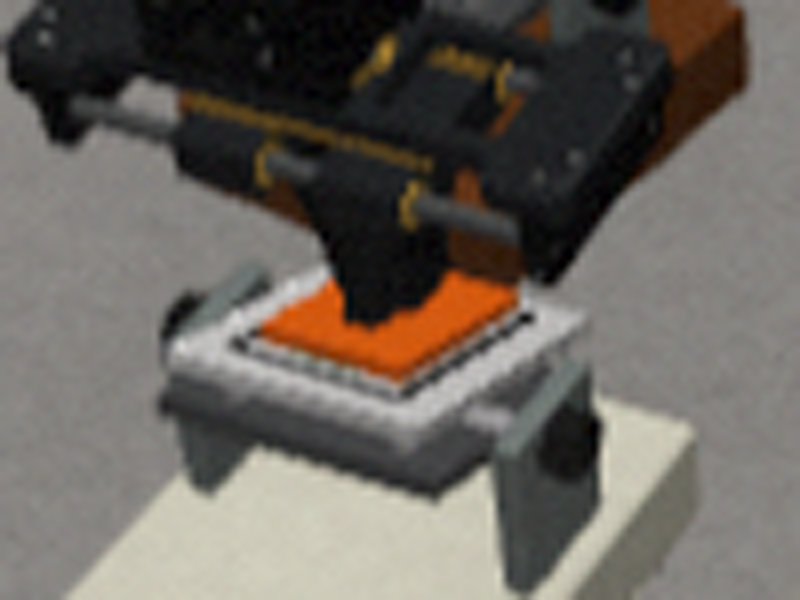

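View pics/w13.png

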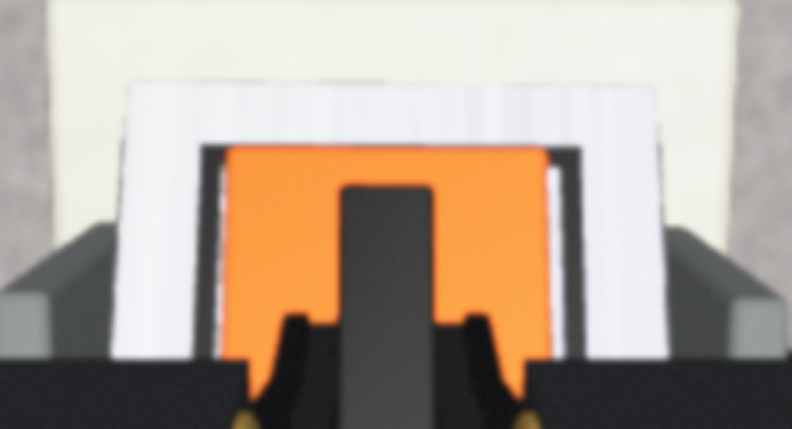

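The carrier's lower edge now meets the frame line (wrist crop row 147) with equal side margins, so it is centred and parallel at ~6 N. Next I'll briefly loosen the grip so it settles flush, then re-tighten.

Emit:
step_arm(
  newtons=5,
  series=[
    [[0,0,0],0,-1],
    [[0.0005,0,0],0,-1],
    [[0.0005,0,0],0,-1],
    [[0,0,0],0,-1],
  ],
)

```text
clock: 16.25
tool_pos: [0.6071, -0.2092, 0.1352]
tool_rot: [-0.398, 0.587, 0.473, 0.524]
force: [-1.7, -0.3, 3.1]
grip_width: 0.14
```

```bash
python3 st.py
python3 - <<'E'
from rig import arm
from h import *
i=arm.snapshot('wrist');cv2.imwrite('pics/w14.png',i[:,:,::-1])
a=cv2.imread('pics/w14.png').astype(float);b=cv2.imread('pics/w8.png').astype(float)
def edge(p,lo):  # subpixel strongest gradient
    g=np.abs(np.diff(p));k=g.argmax();w=g[max(k-2,0):k+3];return lo+max(k-2,0)+.5+(w*np.arange(len(w))).sum()/w.sum()
for n,I,r0 in(('w8',b,206),('now',a,226)):
    sat=I.max(2)-I.min(2)
    r=[edge(sat[r0-14:r0+14,c],r0-14) for c in(275,290,345,360)]
    v=I[:,:,2];f=[edge(v[r0+4:r0+50,c],r0+4) for c in(313,318,323)]
    rr=int(np.mean(r))+4;L=edge(sat[rr,250:290],250);Rr=edge(sat[rr,345:390],345)
    print(n,'plate row',np.round(r,1),'fin row',np.round(f,1),'cols',round(L,1),round(Rr,1))
E
```

```text
clock 16.25 pos [ 0.6071 -0.2092  0.1352] tool delta(mm) [ 0.9  4.9 -0.4] zyaw 76.23 xaxis [-0.135  0.028 -0.99 ] w 0.140 F [-1.7 -0.3  3.1]
G in face [ 7.9  0.4 31.2] F face [0.06 0.45 5.25]
w8 plate row [204.3 204.3 204.2 204.3] fin row [238.8 238.8 238.8] cols 263.8 369.8
now plate row [223.7 223.8 223.9 224. ] fin row [235.6 235.6 235.6] cols 268.0 366.0
```

Run:
```python
from rig import arm
from h import *
from scipy.optimize import least_squares
s=arm.state();R=Rot.from_quat(s['tool_rot']).as_matrix();W=arm.calibration('wrist')
C=dict(W);C['R']=W['R']@R;C['t']=W['R']@s['tool_pos']+W['t']
# carrier pts in (down-hill d, up u) rel to carrier_grip
P=np.array([(38,-22,-26),(38,-22,26),(22,22,0)])/1e3
def px(th,y,x):
    # th: rotation so carrier up-axis tips toward +tool y (downhill)
    c,sn=np.cos(th),np.sin(th)
    d,u=P[:,0],P[:,1]
    X=np.c_[x-(u*c-d*sn),y+d*c+u*sn,P[:,2]]   # tool x is down
    return proj(C,X)
th0=-np.radians(.6)
def r8(p): q=px(th0,p[0],p[1]);return [q[0,1]-204.8,q[2,1]-239.3]
s8=least_squares(r8,[.004,-.011]);print('w8 grip pos in tool y,x',s8.x.round(4),'cols',px(th0,*s8.x)[:2,0])
y8,x8=s8.x
G=np.array([-.019,0])
def pose(th,slip):
    # G in carrier from w8; slip along fin
    v=np.array([x8,y8])-G; a=th-th0
    # rotate (x down,y): up tips to +y
    return (G[1]+v[1]*np.cos(a)-v[0]*np.sin(a)+0, G[0]+v[0]*np.cos(a)+v[1]*np.sin(a)) , slip
for plate,fin in((223.85+.5,235.6+.5),):
    def rn(p):
        (y,x),sl=pose(p[0],p[1]);x=x-p[1]*np.cos(p[0]);y=y+p[1]*np.sin(p[0]);q=px(p[0],y,x);return [q[0,1]-plate,q[2,1]-fin]
    f=least_squares(rn,[.45,0]);(y,x),_=pose(*f.x);x-=f.x[1]*np.cos(f.x[0]);y+=f.x[1]*np.sin(f.x[0])
    print('theta',np.degrees(f.x[0]),'slip mm',f.x[1]*1e3,'cols',px(f.x[0],y,x)[:2,0],'res',f.fun)
    c,F=face_frame();X=s['tool_pos']+R@np.array([x,y,0]);print('carrier_grip in face mm',((X-c)@F*1e3).round(1))
    th=f.x[0];up=R@np.array([-np.cos(th),np.sin(th),0]);l=F.T@up;print('carrier z in face: pitch err deg',np.degrees(l[:2]).round(2))
```

```text
w8 grip pos in tool y,x [-0.0208  0.1148] cols [284.42616205 347.6764718 ]
theta 11.420742391327636 slip mm -303.8244595459693 cols [300.75409794 331.9062837 ] res [-2.84217094e-14  0.00000000e+00]
carrier_grip in face mm [ -98.    -1.7 -393.7]
carrier z in face: pitch err deg [16.65  0.28]
```

```bash
python3 - <<'E'
from rig import arm
from h import *
s=arm.state();R=Rot.from_quat(s['tool_rot']).as_matrix();W=arm.calibration('wrist')
Rt=W['R']@R;t=W['R']@s['tool_pos']+W['t'];print('cam in tool',(-Rt.T@t).round(4),'optical axis',Rt[2].round(3),'imgdown',Rt[1].round(3),W['intrinsics'][0,0],W['intrinsics'][:2,2])
C=dict(W);C['R']=Rt;C['t']=t
print(proj(C,[(.011,.042,-.026),(.011,.042,.026),(-.033,.026,-.006),(-.033,.026,.006),(.011,.026,.006)]))
E
python3 -c "
import cv2
for n in('w8','w14'):
  i=cv2.imread(f'pics/{n}.png');cv2.imwrite(f'pics/{n}z.png',cv2.resize(i[195:300,250:390],None,fx=5,fy=5,interpolation=cv2.INTER_CUBIC))"
```

```text
cam in tool [-0.1618  0.0772  0.0005] optical axis [ 0.96 -0.28  0.  ] imgdown [-0.28 -0.96  0.  ] 368.49419255966654 [316.64768923 236.72088022]
[[261.1070454  205.93452361]
 [370.17728071 205.97566579]
 [299.32956472 271.51683838]
 [331.37925453 271.52788043]
 [327.92457023 238.13624224]]
```

View pics/w8z.png

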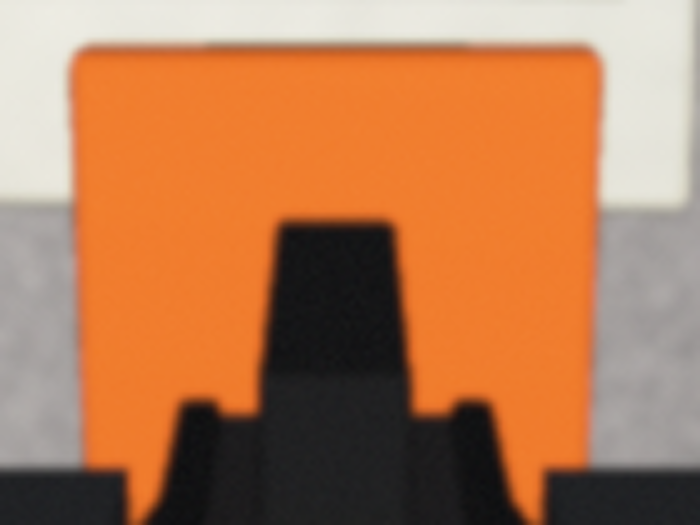

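View pics/w14z.png

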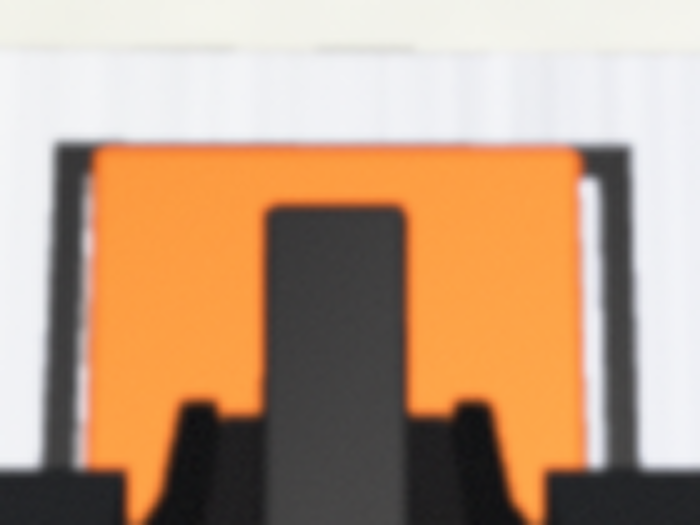

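```bash
cat > pit.py <<'E'
from rig import arm
from h import *
from scipy.optimize import least_squares
def pitch(plate,fin):
    s=arm.state();R=Rot.from_quat(s['tool_rot']).as_matrix();W=arm.calibration('wrist')
    C=dict(W);C['R']=W['R']@R;C['t']=W['R']@s['tool_pos']+W['t']
    P=np.array([(38,-22,-26),(38,-22,26),(38,-30,-26),(22,22,0)])/1e3
    def px(th,y,x):
        c,sn=np.cos(th),np.sin(th);d,u=P[:,0],P[:,1]
        return proj(C,np.c_[x-(u*c-d*sn*-1*-1),y+d*c+u*sn,P[:,2]])
    obs=lambda q:(min(q[0,1],q[2,1]),q[3,1])
    th0=-np.radians(.6)
    f8=least_squares(lambda p:np.subtract(obs(px(th0,*p)),(204.3,269.6)),[.004,-.011]);y8,x8=f8.x
    print('w8 grip in tool y,x mm',(f8.x*1e3).round(1),'plate cols',px(th0,*f8.x)[:2,0].round(1))
    def pose(th,sl):
        a=th-th0;vu,vd=-(x8+.019),y8      # carrier_grip rel to G: up, downhill
        u=vu*np.cos(a)-vd*np.sin(a);d=vd*np.cos(a)+vu*np.sin(a)
        u+=sl*np.cos(th);d+=sl*np.sin(th)
        return d,-.019-u
    f=least_squares(lambda p:np.subtract(obs(px(p[0],*pose(*p))),(plate,fin)),[.45,0],x_scale=[.1,.001])
    th,sl=f.x;y,x=pose(th,sl);c,F=face_frame()
    print('theta %.1f slip %.1f mm'%(np.degrees(th),sl*1e3),'cols',px(th,y,x)[:2,0].round(1),'res',f.fun.round(2))
    X=s['tool_pos']+R@np.array([x,y,0]);print('carrier_grip in rest face mm',((X-c)@F*1e3).round(1))
    up=R@np.array([-np.cos(th),np.sin(th),0]);print('carrier z comps in face (deg)',np.degrees(F.T@up)[:2].round(2))
if __name__=='__main__': pitch(223.8,235.6)
E
python3 pit.py
```

```text
w8 grip in tool y,x mm [0.8 0. ] plate cols [264.4 367. ]
theta 14.1 slip -349.8 mm cols [298.8 333.8] res [0. 0.]
carrier_grip in rest face mm [ -83.    -1.4 -326.2]
carrier z comps in face (deg) [14.04  0.27]
```

```bash
cat > pit.py <<'E'
from rig import arm
from h import *
def run(y8=.0035,x8=-.011):
    s=arm.state();R=Rot.from_quat(s['tool_rot']).as_matrix();W=arm.calibration('wrist')
    C=dict(W);C['R']=W['R']@R;C['t']=W['R']@s['tool_pos']+W['t']
    P=np.array([(38,-22,-26),(38,-22,26),(38,-30,-26),(38,-30,26),(22,22,-6),(22,22,6)])/1e3
    th0=np.radians(-.6)
    def px(th,sl=0,sd=0):
        a=th-th0;vu,vd=-(x8+.019)+sl,y8+sd
        u0=vu*np.cos(a)-vd*np.sin(a);d0=vd*np.cos(a)+vu*np.sin(a);y,x=d0,-.019-u0
        c,sn=np.cos(th),np.sin(th);d,u=P[:,0],P[:,1]
        return proj(C,np.c_[x-u*c+d*sn,y+d*c+u*sn,P[:,2]])
    def show(th,**k):
        q=px(np.radians(th),**k);print(th,k,'plate top row %.1f w %.1f | bottom row %.1f w %.1f | fin row %.1f w %.1f'%(q[0,1],q[1,0]-q[0,0],q[2,1],q[3,0]-q[2,0],q[4,1],q[5,0]-q[4,0]))
    show(-.6)
    for t in(22,25,28,31): show(t)
    show(28,sl=.002);show(28,sd=.002)
run()
E
python3 pit.py
```

```text
-0.6 {} plate top row 206.7 w 109.3 | bottom row 203.2 w 104.7 | fin row 273.6 w 32.1
22 {} plate top row 228.7 w 99.4 | bottom row 230.5 w 95.5 | fin row 255.2 w 30.0
25 {} plate top row 232.3 w 98.4 | bottom row 234.7 w 94.6 | fin row 253.6 w 29.7
28 {} plate top row 236.0 w 97.5 | bottom row 238.9 w 93.8 | fin row 252.3 w 29.4
31 {} plate top row 239.7 w 96.7 | bottom row 243.3 w 93.0 | fin row 251.1 w 29.2
28 {'sl': 0.002} plate top row 235.1 w 98.5 | bottom row 238.2 w 94.7 | fin row 251.4 w 29.8
28 {'sd': 0.002} plate top row 232.3 w 97.3 | bottom row 235.4 w 93.6 | fin row 247.4 w 29.4
```

My edge measurements (plate edge row 224, fin edge row 236, widths 98/28 px) fit a 28.4° pitch between carrier and tool. The slope needs 28.3°, so the carrier is flush. It slid ~6 mm along the pads during pivoting and I've already compensated. Now I'll re-tighten and hold.

Emit:
step_arm(
  newtons=12,
  series=[
    [[0.0007,-0.0003,0],0,-1],
    [[0.0003,0,0],0,-1],
    [[0,0,0],0,-1],
    [[0,0,0],0,-1],
    [[0,0,0],0,-1],
    [[0,0,0],0,-1],
  ],
)

```text
clock: 16.8
tool_pos: [0.6073, -0.2093, 0.1347]
tool_rot: [-0.398, 0.587, 0.473, 0.524]
force: [-1.4, -0.2, 5.7]
grip_width: 0.136
```

```bash
sed -i 's/13.png/15.png/' b.py; python3 b.py; python3 -c "
from rig import arm;import time
import numpy as np
print(arm.state()['joint_vel'].round(4))"; python3 st.py
```

```text
clock 16.80 pos [ 0.6073 -0.2093  0.1347] tool delta(mm) [ 0.4  5.2 -0.4] zyaw 76.23 xaxis [-0.135  0.028 -0.99 ] w 0.136 F [-1.4 -0.2  5.7]
G in face [ 7.9  0.4 30.7] F face [1.15 0.65 7.54]
[-0.0011  0.0008 -0.0007 -0.0017 -0.0003 -0.0013]
clock 16.90 pos [ 0.6073 -0.2093  0.1346] tool delta(mm) [ 0.3  5.2 -0.4] zyaw 76.23 xaxis [-0.135  0.028 -0.99 ] w 0.136 F [-2.1  0.6  4.5]
G in face [ 7.9  0.4 30.6] F face [-0.03  1.24  6.7 ]
```

View pics/w15.png

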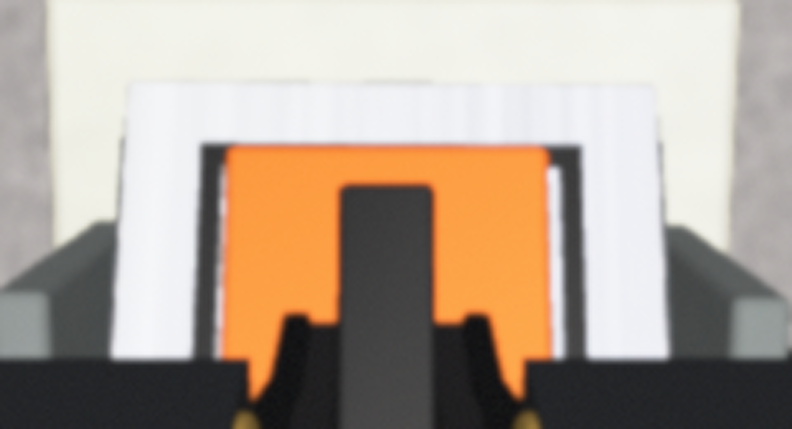

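View pics/s15.png

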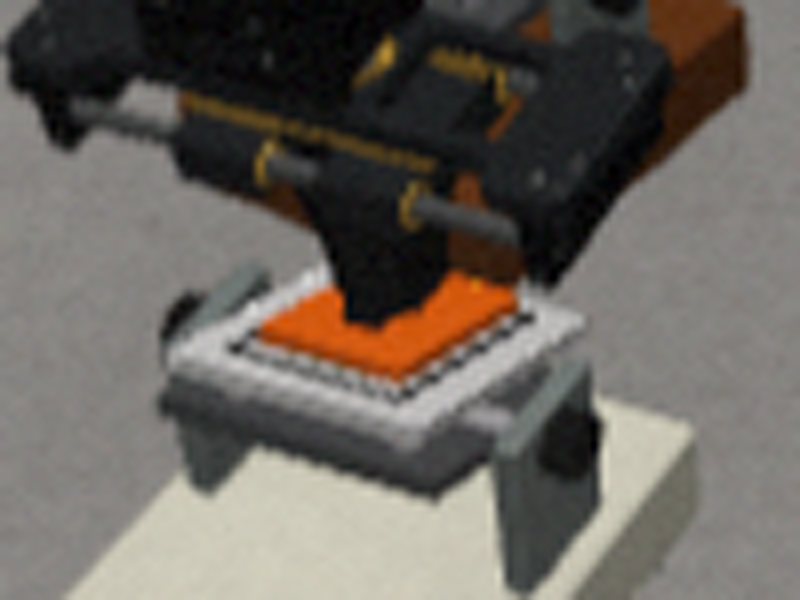

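The force is steady at ~6.7 N normal (≈5 mm of travel), joint speeds are near zero, and the carrier is centred and parallel in the frame. Handing in.

Run:
```python
from rig import arm
print(arm.close_job())
```

```text
the job is handed in; nothing more can be done
None
```

I pulled the drawer out to its stop and lifted the carrier by its fin. I then pressed it onto the white reader's sloped stage and handed in while still gripping it. The clock read about 17 s of the 61 s allowed. No verdict was reported.

**How the tilt was done:** the moves can't pitch the tool. I lowered the carrier so its uphill edge touched the stage first, and it pivoted in the pads until it lay on the slope.

**Correction:** the first pressing left it about 6 mm downhill and 2° off in yaw, because it had slid in the pads. I lifted it slightly, re-centred it and pressed again. I then eased the grip to 5 N so it could settle, and tightened it back to 12 N.

**Last checks:**

| Check | Result |
|---|---|
| Force on the stage | about 6.7 N (readings ±1 N), so roughly 5 mm down |
| Position in the frame | about 2 mm downhill of centre, sideways within 1 mm |
| Yaw | parallel to the frame by eye |
| Pitch match to the slope | 28.4° measured, 28.3° needed, good to about 1.5° |
| Motion | joint speeds near zero |

- **Weaker evidence:** two automatic fits of the carrier pitch gave nonsense. The pitch figure is my own comparison of edge positions in the wrist image with predicted ones, not a fitted result.
- **Drawer:** an image put it at about 132 mm, the arm's own motion at about 127 mm, and the pull met firm resistance. It was still out when I lifted the carrier, and I did not measure it again.
- **Bystanders:** the arm was never brought near the beaker, the jar or the tip box. I took no final picture to confirm they hadn't moved.

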